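Make up a chocolate-breaking set and a drinking-chocolate set

TASK

Make up the two gift sets in their foam-lined cartons: the chocolate bar and the small hammer go into the carton with the two long cutouts, the two jars and the tongs into the carton with the two round wells, each thing lying flat on the bottom of its own cutout and the jars standing upright in the wells. Press the hammer's handle down between the two foam lips until it snaps fully home, and never knock a jar over.

Things in the scene. Friction and masses are not known exactly. Their poses are not given: they have to be found in the camera images.
- breaking_set_box: Fixed card carton with grey foam, 159 x 203 x 26 mm, for bar and hammer. Origin: centre of underside; y along its length. Foam top at z 25 mm, cutout edges chamfered 3 mm. Bar cutout 71 x 173 mm (x, y) centred at x -36.5, y 0, floor at z 18.5 mm. Hammer cutout 64 x 183 mm centred at x +38.5, y 0, floor at z 8 mm; beyond y +50 only a 30 mm channel for the handle's end, so the head goes at -y.
- hammer_clip (a point): Midway between two springy foam lips that face each other across the hammer cutout: at x +38.5, y +26, z 27 mm of the carton, where the pressed-home handle's top lies. Lips: 34 mm long (y), 12 mm apart, yielding 6 mm each; tops at z 26 mm. The handle laid on them stays about 10 mm too high; pressing it here (some 4 to 8 N) snaps it in. From y -55 to +5 fingers have room beside the handle.
- cocoa_set_box: Fixed card carton with grey foam, 145 x 207 x 26 mm, for jars and tongs. Origin: centre of underside; y along its length. Foam top at z 25 mm, cutout edges chamfered 3 mm. Two round wells 72 mm across, floors at z 8 mm, centres at x -27, y -46 and +46 mm; either takes either jar. Tongs cutout 44 x 185 mm (x, y) centred at x +40, y 0, floor at z 15 mm; the tongs may lie either way round.
- chocolate_bar: Wrapped chocolate bar lying flat, 62 x 164 x 12 mm, 85 g. Origin: centre of its underside; y along its length, z up. Take it across its 62 mm width. (Beyond the work a glass case 620 mm wide and 255 mm high begins 630 mm ahead of the robot's base axis: swing long things clear of it.)
- hammer: Small chocolate hammer lying flat, 55 x 161 x 22 mm, about 160 g. Origin: centre of the underside of its outline. The round handle lies along y from -58 to +80 mm, its axis 11 mm above the underside, tapering from 19 mm thick at the +y end to 17 mm at y +26 and 12 mm beside the head; the head (55 mm along x, 22 mm thick) is at y -80 to -58. It balances near y -20: grip the handle there, across x.
- tongs: Steel serving tongs lying flat with both arms side by side, 34 x 173 x 20 mm, about 70 g, rigid. Origin: centre of the underside; y along its length, z up. Take it at the middle across both arms (34 mm along x).
- large_jar: The larger screw-lid glass jar, 63 mm across, 85 mm tall, about 230 g, upright. Origin: centre of its underside, z up.
- small_jar: The smaller screw-lid glass jar, 59 mm across, 75 mm tall, about 230 g, upright. Origin: centre of its underside, z up.

How it is judged:
By the outcome, as a careful person would: the job done as asked, in the order asked, and still so for the second after the job is handed in, with the robot touching nothing.
It also fails if it takes over 131 s, if anything falls off the work surface, if the arm or the gripper's body presses on something with over 40 N, if the wrist force passes 120 N, or if a joint passes its speed limit or range.

ROBOT

A 6-joint arm with a two-finger parallel gripper is mounted at the origin on the work surface; the furniture and walls round the work are solid. World frame = base frame: x ahead of the robot, y to its left, z up, the work surface at z = 0. Lengths are in m, angles in rad, forces in N, time in s.
With the tool pointing down it reaches from about 0.3 to 0.775 m from the base axis. Payload 14.6 kg.
Tool frame: the origin (TCP) lies on the centre line of the jaws, within the pads' length; the fingertips stand 17 mm ahead of it and the grasp point (between the pads) lies 2 mm behind it; z points along the fingers, y is the line along which they close (so a half turn about z gives the same grasp; the last joint's range is limited). The gripper opens to 94 mm and grips with 3 to 60 N. Pads are 16 mm wide; open, the fingers measure 119 mm over their backs; the gripper's body (75 mm by 177 mm) begins 78 mm behind the grasp point.
Start: joints at [-1.311, 0.3, 1.521, -0, 1.321, -0.067], TCP at [0.177, -0.521, 0.222] pointing down, gripper open.
Joint ranges: [-3.03, 3.03], [-0.79, 2.21], [0.23, 2.52], [-1.04, 4.18], [0, 3.07], [-2.55, 2.55]. Speed limits (rad/s): [2.22, 2.22, 2.57, 3.14, 3.14, 3.14].

INTERFACE

Orientations are given as a 3x3 rotation matrix whose columns are the frame's x, y, z axes.
In Python, from rig import env gives the robot as it stands.
- The arm moves only by the tool send_rows, never from a script. Its argument "plan" is one flat list of numbers, 7 for each row, row after row: the turn, a rotation vector about the world's x, y, z normalised to -1 to 1, where 1 is 5 degrees, then the shift along the world's x, y, z normalised to -1 to 1, where 1 is 0.025 m, then the opening, from -1 (shut) to 1 (fully open), so that 0 is half open. In form: [ax, ay, az, dx, dy, dz, fingers, ax, ay, az, dx, dy, dz, fingers, ...]. A call has 1 to 8 rows; each row shifts and turns the commanded pose from where the row before left it; what a row does not reach is not made up. A row lasts 1/12 s, in which the tool goes at most 41.7 mm and 7.16 degrees, less where a joint would pass 70% of its speed; a pose out of reach is approached as far as the arm can. A call with a number of a shift or a turn outside -1 to 1 is refused whole. A call with a gripper value outside its range is refused whole. The fingers move at their own pace and stop on an object; "squeeze" is the grip in N (left out, the last holds). Time passes only in rows, so rows that do not move let the fingers close. It gives the time, the measured TCP pose, the force, the opening and the grip force at its end, in the units of the state.
- env.observe(): the state, without advancing time (a new reading comes with each control period).
- env.snapshot(name): name is "scene" or "top" or "wrist"; returns a dict with "img" (420x560x3 uint8, red, green, blue), "fx", "fy", "cx", "cy" (pixels), "R" (3x3) and "t" (3): a world point X has camera coordinates R X + t. Camera axes: x right, y down, z forward; pixel columns grow to the right and rows downward; lengths in m; the calibration is good to about 2 mm. A picture is of the moment at which its call begins. There is no depth.
- env.close_job(): hands the job in; it is judged then, once.
The state is a dict: "clock": time; "q": joint angles; "joint_vel": joint speeds; "tau": joint torques, N m; "position": TCP position; "ee_rot": TCP orientation; "wrist_force": force on the tool from outside, world axes, zero at the start; "wrist_torque": the same for the moment, N m; "gripper_width": finger opening in m; "grasp_force": force on a finger pad.
Only numpy, scipy, OpenCV 4.12 (cv2) and the standard library are available. Lean on these libraries where they do the work, as an engineer would, in place of code of your own. Each camera call takes 0.05 s, during which the arm holds its last target. There are 200 camera calls.

## Working session

There is one attempt and no reset: what is moved stays moved. The work goes in short steps, Python scripts to look and compute and a tool call to move; the robot and the scene stay as the last step left them, time stands still between calls to the robot, and variables do not carry over. Pictures are saved under pics/ and viewed, at most 14 in all, crops included, and the job is handed in when it is done.

Besides the shell and the picture viewer there is one more tool, called as name(argument=value, ...) on one line, values as JSON. send_rows: Moves the arm, as the interface text tells. Its arguments: {"type":"object","properties":{"plan":{"type":"array"},"squeeze":{"type":"number"}},"required":["plan"]}

```bash
ls; mkdir -p pics; python3 - <<'E'
from rig import env
import cv2,numpy as np
s=env.observe()
print({k:np.round(v,3).tolist() for k,v in s.items()})
for n in("top","scene"):
    d=env.snapshot(n); cv2.imwrite(f"pics/{n}0.png",d["img"][...,::-1])
    np.savez(f"{n}0.npz",**d); print(n,d["fx"],d["cx"],d["cy"],np.round(d["R"],4).tolist(),np.round(d["t"],4))
E
```

```text
pics
{'clock': 0.0, 'q': [-1.311, 0.3, 1.522, 0.0, 1.321, -0.067], 'joint_vel': [-0.002, 0.002, -0.0, -0.001, 0.001, 0.0], 'tau': [0.002, -53.18, -35.273, 0.071, 0.024, -0.0], 'position': [0.176, -0.521, 0.222], 'ee_rot': [[0.947, 0.321, -0.0], [0.321, -0.947, 0.001], [0.0, -0.001, -1.0]], 'wrist_force': [-0.154, -0.325, -0.464], 'wrist_torque': [-0.022, -0.006, 0.023], 'grasp_force': 0.0, 'gripper_width': 0.094}
top 491.8878716272008 285.0923121353425 213.10776559586293 [[-0.0274, -0.9958, -0.0878], [-0.9835, 0.0426, -0.1757], [0.1787, 0.0815, -0.9805]] [0.013  0.4366 1.4078]
scene 454.4714159622209 287.98537099418274 210.18608208896967 [[-0.8782, -0.4783, 0.0055], [-0.1884, 0.3354, -0.923], [0.4396, -0.8116, -0.3847]] [0.3485 0.143  0.9794]
```

View pics/top0.png

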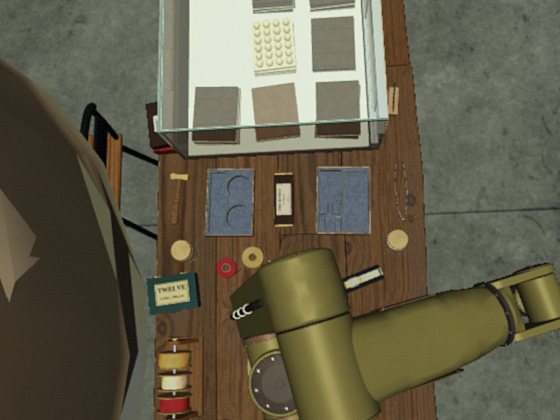

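View pics/scene0.png

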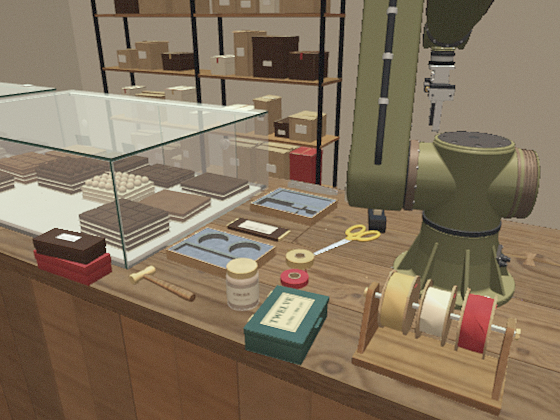

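The top view shows the hammer at (178,198) with its head up, and the cocoa carton at (230,202). The bar is at (284,200), the breaking carton at (343,200) and the tongs at (402,192). The jars' lids are at (181,250) and (398,240). Next I'll measure these with masks.

```bash
cat > h.py <<'E'
import numpy as np,cv2
def ray(d,u,v):
    R,t=d["R"],d["t"]; c=-R.T@t
    return c,R.T@np.array([(u-d["cx"])/d["fx"],(v-d["cy"])/d["fy"],1])
def plane(d,u,v,z):
    c,r=ray(d,u,v); return (c+r*(z-c[2])/r[2])[:2]
def proj(d,X):
    p=d["R"]@np.array(X)+d["t"]; return d["fx"]*p[0]/p[2]+d["cx"],d["fy"]*p[1]/p[2]+d["cy"]
def rect(d,m,z):
    "largest blob of mask m: rectangle in world at height z: centre, sizes, long-axis angle"
    cs,_=cv2.findContours(m.astype(np.uint8),cv2.RETR_EXTERNAL,cv2.CHAIN_APPROX_NONE)
    if not cs: return None
    c=max(cs,key=cv2.contourArea)[:,0]
    P=np.array([plane(d,u,v,z) for u,v in c])*1000
    (cx,cy),(w,h),a=cv2.minAreaRect(P.astype(np.float32))
    if w>h: w,h,a=h,w,a-90
    return np.round([cx,cy,w,h,(a+90)%180],1)
E
python3 - <<'E'
from h import *
d=np.load("top0.npz"); im=d["img"]; hsv=cv2.cvtColor(im,cv2.COLOR_RGB2HSV)
for n,(u,v) in dict(cocoa=(230,190),box=(325,200),bar=(278,190),barlabel=(284,205),lid1=(181,250),lid2=(398,240),head=(178,176),handle=(177,205),wood=(200,190),tongs=(402,200),cardrim=(207,200)).items(): print(n,im[v,u],hsv[v,u])
c=cv2.resize(im[150:270,150:430],(798,342),interpolation=cv2.INTER_CUBIC)
cv2.imwrite("pics/crop0.png",c[...,::-1])
E
```

```text
cocoa [ 97 107 121] [108  51 121]
box [ 96 109 122] [105  54 122]
bar [184 179 151] [ 25  46 184]
barlabel [195 192 165] [ 27  39 195]
lid1 [178 161 103] [ 23 107 178]
lid2 [178 160 104] [ 23 106 178]
head [187 171 110] [ 24 105 187]
handle [113  79  43] [ 15 158 113]
wood [90 67 44] [ 15 130  90]
tongs [96 70 45] [ 15 135  96]
cardrim [107 106 101] [ 25  14 107]
```

View pics/crop0.png

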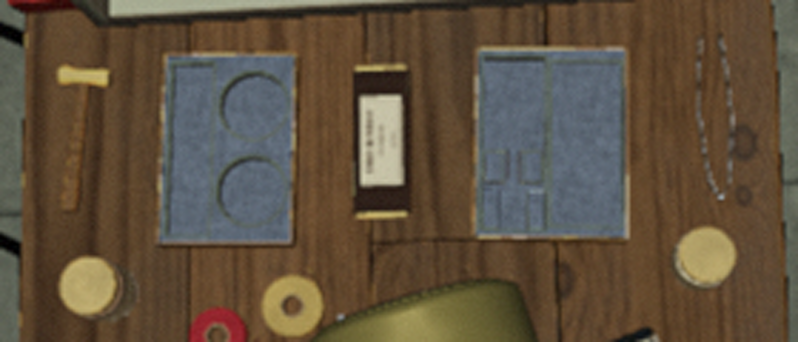

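The crop shows the cocoa carton's wells on its -Y world side and its tongs slot on +Y. The breaking carton's hammer slot is on +Y with the lips at the lower (-X) end. So both cartons are at a yaw of about +90°, and the hammer's head points to +X, as it must. Next come the measurements.

```bash
python3 - <<'E'
from h import *
d=np.load("top0.npz"); im=d["img"]; hsv=cv2.cvtColor(im,cv2.COLOR_RGB2HSV)
H,S,V=[hsv[...,i].astype(int) for i in range(3)]
def win(m,u0,u1,v0,v1):
    w=np.zeros(m.shape,bool); w[v0:v1,u0:u1]=1; return m&w
foam=(H>95)&(H<125)&(S>30)
k=np.ones((5,5),np.uint8)
cl=lambda m:cv2.morphologyEx(m.astype(np.uint8),cv2.MORPH_CLOSE,k)
yel=(H>18)&(H<32)&(S>70)&(V>120)
print("cocoa foam",rect(d,cl(win(foam,200,260,160,245)),.025))
print("break foam",rect(d,cl(win(foam,305,380,160,245)),.025))
bar=((S<110)&(V>120))|(V<50)|yel
print("bar",rect(d,cl(win(bar,272,296,168,232)),.012))
for n,w,z in(("L",(165,198,235,265),.08),("R",(385,412,226,255),.08)):
    for zz in(.085,.075): print("lid",n,zz,rect(d,win(yel,*w),zz))
print("head",rect(d,win(yel&(V>140),165,192,168,184),.022))
han=(V>105)&(S>135)&(H<20)
print("handle",rect(d,cl(win(han,168,185,180,228)),.011))
tg=((S<100))|(V>130)
print("tongs",rect(d,cv2.dilate(win(tg,391,411,160,222).astype(np.uint8),k),.015))
s=np.load("scene0.npz")
# which jar is larger: top & base of L jar in scene
for z in(0,.075,.085): print(z,proj(s,[*plane(d,181,250,.08),z]))
E
```

```text
cocoa foam [483.4 167.3 134.5 194.6 177.4]
break foam [ 473.2 -172.9  148.3  192.4  176.7]
bar [485.7   3.4  57.9 166.  178.7]
lid L 0.085 [334.4 297.2  55.7  57.9   0.4]
lid L 0.075 [335.6 300.3  56.1  58.3   0.4]
lid R 0.085 [ 342.3 -314.5   54.5   56.   176.4]
lid R 0.075 [ 343.5 -315.9   54.9   56.4  176.4]
head [570.2 324.7  16.5  55.2  82.4]
handle [479.1 339.5  15.9 100.4 175.5]
tongs [ 493.5 -348.4   58.   181.6  177. ]
0 (np.float64(242.9996864476501), np.float64(302.3821515621016))
0.075 (np.float64(241.70124019048018), np.float64(268.75223722345754))
0.085 (np.float64(241.5214744176884), np.float64(264.0962820719643))
```

send_rows(plan=[0,0,-0.27,0.85,1,0.15,1,0,0,-0.27,0.85,1,0.15,1,0,0,-0.27,0.85,1,0.15,1,0,0,-0.27,0.85,1,0.15,1,0,0,-0.27,0.85,1,0.15,1,0,0,-0.27,0.85,1,0.15,1,0,0,-0.27,0.85,1,0.15,1,0,0,-0.27,0.85,1,0.15,1], squeeze=15)

```text
clock: 0.77
position: [0.3472, -0.3194, 0.2525]
ee_rot: [[0.991, 0.137, -0.0], [0.137, -0.991, 0.0], [-0.0, -0.0, -1.0]]
wrist_force: [0.6, -0.7, 0.5]
gripper_width: 0.0938
grasp_force: 0.0
```

send_rows(plan=[0,0,-0.27,0.85,1,0.15,1,0,0,-0.27,0.85,1,0.15,1,0,0,-0.27,0.85,1,0.15,1,0,0,-0.27,0.85,1,0.15,1,0,0,-0.27,0.85,1,0.15,1,0,0,-0.27,0.85,1,0.15,1,0,0,0,0,0,0,1,0,0,0,0,0,0,1])

```text
clock: 1.43
position: [0.4745, -0.1698, 0.2746]
ee_rot: [[1.0, -0.0, -0.001], [-0.0, -1.0, 0.0], [-0.001, -0.0, -1.0]]
wrist_force: [0.4, 0.8, 0.6]
gripper_width: 0.0938
grasp_force: 0.0
```

```bash
cat >> h.py <<'E'
def state(s):
    R=np.array(s["ee_rot"]); a=np.degrees(np.arctan2(R[1,1],R[0,1]))
    print("t %.2f pos"%s["clock"],np.round(np.array(s["position"])*1000,1),"yaw_y %.1f"%a,"tilt",np.round(R[:2,2],3),"F",np.round(s["wrist_force"],1),"w %.4f g %.1f"%(s["gripper_width"],s["grasp_force"]),"q",np.round(s["q"],2))
def snap(env,n,tag,show=True):
    d=env.snapshot(n); np.savez(f"{tag}.npz",**d)
    if show: cv2.imwrite(f"pics/{tag}.png",d["img"][...,::-1])
    return d
E
python3 - <<'E'
from rig import env
from h import *
state(env.observe()); d=snap(env,"wrist","w1"); print(np.round(d["R"],3).tolist(),-d["R"].T@d["t"],d["fx"])
E
```

```text
t 1.43 pos [ 474.5 -169.8  274.6] yaw_y -90.0 tilt [-0.001  0.   ] F [0.4 0.8 0.6] w 0.0938 g 0.0 q [-0.42  0.16  1.57 -0.    1.41  1.15]
[[-0.001, -1.0, 0.0], [-0.962, 0.001, 0.275], [-0.275, 0.0, -0.962]] [ 0.55523738 -0.17061679  0.43671361] 357.98275391449255
```

View pics/w1.png

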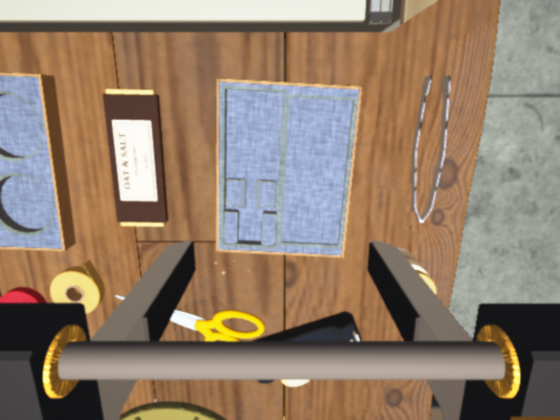

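The wrist view shows the bar at (135,158), the breaking carton at (285,168) and the tongs at (432,150), all upright in the picture. I'll measure from it.

```bash
cat >> h.py <<'E'
def masks(im):
    hsv=cv2.cvtColor(im,cv2.COLOR_RGB2HSV); H,S,V=[hsv[...,i].astype(int) for i in range(3)]
    return H,S,V
def win(m,u0,u1,v0,v1):
    w=np.zeros(m.shape,bool); w[v0:v1,u0:u1]=1; return m&w
def cl(m,n=7): return cv2.morphologyEx(m.astype(np.uint8),cv2.MORPH_CLOSE,np.ones((n,n),np.uint8))
E
python3 - <<'E'
from h import *
d=np.load("w1.npz"); im=d["img"]; H,S,V=masks(im)
foam=(H>95)&(H<125)&(S>30)
b=rect(d,cl(win(foam,205,370,70,265)),.025); print("break foam",b)
card=(H<25)&(S>60)&(V>150)
print("with card",rect(d,cl(win(foam|card,205,370,70,265)),.026))
wood=(H>4)&(H<22)&(S>90)&(V>60)
bar=win(~wood|(V>150),98,175,80,235)
bm=cv2.morphologyEx(cl(bar),cv2.MORPH_OPEN,np.ones((5,5),np.uint8))
print("bar",rect(d,bm,.012),rect(d,cv2.morphologyEx(cl(win(V<55,98,175,80,235),25),cv2.MORPH_OPEN,np.ones((5,5),np.uint8)),.012))
tg=win((S<90),405,462,65,230)
print("tongs",rect(d,cl(tg,31),.012))
o=np.zeros_like(im); o[...,0]=bm*255; o[...,1]=cl(tg,31)*255;o[...,2]=win(foam|card,205,370,70,265)*255
# dark lines of the cutouts across rows 110-150 in foam (column profile) 
g=cv2.cvtColor(im,cv2.COLOR_RGB2GRAY).astype(int); p=g[130:160,210:370].mean(0); print(np.round(p).astype(int).tolist())
cv2.imwrite("pics/m1.png",np.hstack([o[60:270,90:470]])[...,::-1])
E
```

```text
break foam [ 475.4 -173.8  151.4  195.   176.9]
with card [ 474.9 -176.9  203.3  228.1  180. ]
bar [486.7   1.4  92.2 196.7 172. ] None
tongs [ 498.1 -352.2   52.8  173.8    5.7]
[119, 117, 116, 116, 116, 125, 156, 182, 174, 157, 165, 170, 166, 157, 130, 101, 131, 167, 177, 178, 176, 175, 176, 176, 174, 172, 170, 172, 175, 175, 172, 171, 175, 178, 180, 180, 179, 177, 174, 170, 172, 176, 177, 177, 176, 176, 177, 178, 178, 176, 178, 178, 176, 177, 178, 177, 176, 177, 178, 177, 175, 175, 174, 172, 171, 173, 174, 173, 169, 169, 169, 170, 171, 171, 170, 170, 172, 173, 174, 177, 177, 176, 176, 174, 171, 171, 175, 178, 178, 177, 178, 178, 176, 174, 174, 177, 180, 180, 178, 175, 174, 174, 173, 173, 171, 171, 172, 174, 175, 175, 172, 169, 168, 168, 168, 171, 175, 177, 177, 178, 176, 176, 177, 178, 177, 173, 170, 170, 171, 172, 172, 172, 172, 172, 174, 174, 169, 159, 153, 156, 164, 170, 176, 182, 180, 167, 147, 131, 127, 128, 130, 134, 138, 141, 142, 142, 141, 141, 140, 137]
```

View pics/m1.png

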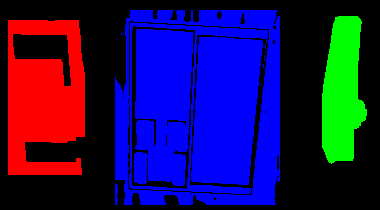

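send_rows(plan=[0,0,0,0.06,0.98,0,1,0,0,0,0.06,0.98,0,1,0,0,0,0.06,0.98,0,1,0,0,0,0.06,0.98,0,1,0,0,0,0.06,0.98,0,1,0,0,0,0.06,0.98,0,1,0,0,0,0.06,0.98,0,1,0,0,0,0,0,0,1])

```text
clock: 2.15
position: [0.4842, 0.0024, 0.2748]
ee_rot: [[1.0, -0.002, -0.0], [-0.002, -1.0, 0.001], [-0.0, -0.001, -1.0]]
wrist_force: [-0.2, 0.2, 0.1]
gripper_width: 0.094
grasp_force: 0.0
```

```bash
python3 - <<'E'
from rig import env
from h import *
state(env.observe()); d=snap(env,"wrist","w2"); im=d["img"]; H,S,V=masks(im)
u,v=map(int,proj(d,[.486,.003,.012])); print(u,v)
print(V[v-35,u-60:u+60:3].tolist()); print(S[v-35,u-60:u+60:3].tolist());print(V[v,u-60:u+60:3].tolist())
E
```

```text
t 2.15 pos [484.2   2.4 274.8] yaw_y -90.1 tilt [-0.     0.001] F [-0.2  0.2  0.1] w 0.0940 g 0.0 q [-0.07  0.11  1.62  0.    1.41  1.5 ]
280 170
[188, 173, 175, 186, 175, 176, 174, 175, 192, 178, 184, 162, 90, 107, 251, 253, 253, 253, 253, 253, 253, 253, 253, 253, 253, 251, 245, 94, 95, 156, 168, 172, 158, 144, 135, 136, 145, 157, 164, 165]
[133, 141, 141, 138, 140, 142, 142, 141, 138, 138, 134, 139, 108, 86, 9, 7, 5, 5, 6, 6, 5, 5, 6, 5, 5, 10, 16, 100, 110, 127, 123, 122, 124, 129, 132, 133, 125, 115, 112, 111]
[189, 174, 167, 180, 170, 167, 179, 166, 181, 183, 183, 164, 91, 104, 251, 251, 232, 205, 253, 252, 242, 253, 253, 248, 252, 248, 216, 89, 101, 152, 164, 167, 156, 136, 121, 129, 145, 161, 171, 175]
```

View pics/w2.png

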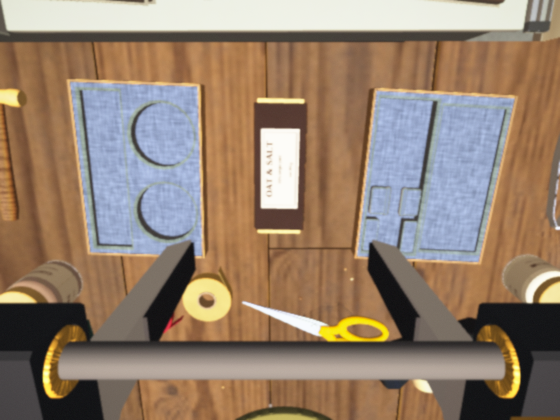

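The view shows the bar spanning columns 254–306 and rows 98–234. The cocoa carton is centred at (142,170) and the breaking carton at (436,175).

```bash
python3 - <<'E'
from h import *
d=np.load("w2.npz"); im=d["img"]; H,S,V=masks(im)
foam=(H>95)&(H<125)&(S>30)
print("cocoa",rect(d,cl(win(foam,55,215,70,268)),.025)); print("break",rect(d,cl(win(foam,350,525,80,268)),.025))
op=lambda m:cv2.morphologyEx(m,cv2.MORPH_OPEN,np.ones((9,9),np.uint8))
m=win((V<118)|(V>215)|(S<60),245,315,90,242)
print("bar",rect(d,op(cl(m,9)),.012))
yb=win((V>195)&(S>60)&(H>15)&(H<35),245,315,90,108); yb2=win((V>195)&(S>60)&(H>15)&(H<35),245,315,226,242)
print("ends",rect(d,cl(yb),.012),rect(d,cl(yb2),.012))
E
```

```text
cocoa [484.9 166.5 137.1 198.9 177.9]
break [ 469.2 -173.6  151.4  207.4  176.9]
bar [488.2   3.4  60.6 163.7 179.3]
ends [567.8   2.8   5.6  54.7  88.6] [409.3   5.1   5.4  54.3  89.9]
```

send_rows(plan=[0,0,-0.12,0.16,0.04,-1,1,0,0,0,0,0,-1,1,0,0,0,0,0,-1,1,0,0,0,0,0,-1,1,0,0,0,0,0,-1,1,0,0,0,0,0,-1,1,0,0,0,0,0,-1,1,0,0,0,0,0,-1,1])

```text
clock: 2.87
position: [0.4881, -0.0001, 0.0738]
ee_rot: [[1.0, -0.015, -0.0], [-0.015, -1.0, -0.0], [-0.0, 0.0, -1.0]]
wrist_force: [0.6, -0.1, -0.1]
gripper_width: 0.094
grasp_force: 0.0
```

send_rows(plan=[0,0,0,0,0,-1,1,0,0,0,0,0,-0.5,1,0,0,0,0,0,-0.3,1,0,0,0,0,0,-0.2,1,0,0,0,0,0,0,1])

```text
clock: 3.28
position: [0.4884, 0.0008, 0.0246]
ee_rot: [[1.0, -0.014, -0.001], [-0.014, -1.0, -0.0], [-0.001, 0.0, -1.0]]
wrist_force: [0.9, -0.3, -0.6]
gripper_width: 0.0941
grasp_force: 0.0
```

send_rows(plan=[0,0,0,0,0,0,-1,0,0,0,0,0,0,-1,0,0,0,0,0,0,-1,0,0,0,0,0,0,-1,0,0,0,0,0,0,-1,0,0,0,0,0,0,-1])

```text
clock: 3.78
position: [0.4887, 0.0017, 0.0253]
ee_rot: [[1.0, -0.013, 0.001], [-0.013, -1.0, -0.0], [0.001, 0.0, -1.0]]
wrist_force: [-0.9, 0.4, 3.3]
gripper_width: 0.0618
grasp_force: 15.0
```

```bash
python3 - <<'E'
from rig import env
from h import *
state(env.observe()); snap(env,"scene","s1",0)
E
```

```text
t 3.78 pos [488.7   1.7  25.3] yaw_y -90.8 tilt [ 0.001 -0.   ] F [-0.9  0.4  3.3] w 0.0618 g 15.0 q [-0.07  0.44  1.86  0.    0.85  1.51]
```

send_rows(plan=[0,0,0,0,0,0.5,-1,0,0,0,0,0,1,-1,0,0,0,0,-0.3,1,-1,0,0,-0.06,-0.08,-0.8,0.5,-1,0,0,-0.06,-0.08,-1,0,-1,0,0,-0.06,-0.08,-1,0,-1,0,0,-0.06,-0.08,-1,0,-1,0,0,-0.06,-0.08,-1,0,-1])

```text
clock: 4.5
position: [0.4782, -0.127, 0.1]
ee_rot: [[0.999, -0.04, 0.0], [-0.04, -0.999, -0.0], [0.0, 0.0, -1.0]]
wrist_force: [0.2, 1.1, -0.6]
gripper_width: 0.0616
grasp_force: 15.0
```

send_rows(plan=[0,0,-0.06,-0.08,-1,0,-1,0,0,-0.06,-0.08,-1,0,-1,0,0,-0.04,-0.08,-0.9,-0.4,-1,0,0,0,0,-0.4,-0.4,-1,0,0,0,0,0,0,-1,0,0,0,0,0,0,-1])

```text
clock: 5.0
position: [0.4722, -0.2078, 0.0792]
ee_rot: [[0.999, -0.054, -0.002], [-0.054, -0.999, 0.001], [-0.002, -0.001, -1.0]]
wrist_force: [-1.0, 0.4, -1.8]
gripper_width: 0.0618
grasp_force: 15.0
```

```bash
python3 - <<'E'
from rig import env
from h import *
state(env.observe()); d=snap(env,"wrist","w3")
E
```

```text
t 5.00 pos [ 472.2 -207.8   79.2] yaw_y -93.1 tilt [-0.002  0.001] F [-1.   0.4 -1.8] w 0.0618 g 15.0 q [-0.49  0.4   1.76  0.    0.99  1.14]
```

View pics/w3.png

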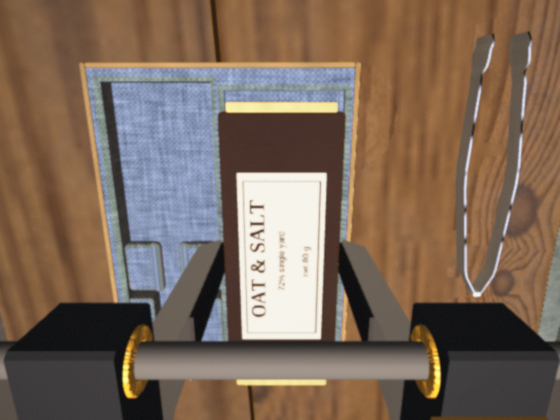

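The picture shows the carton's far corners at (82,64) and (359,64), and the far slot edge at row ~88. The held bar's far end is at row 102, between columns 225 and 338.

```bash
python3 - <<'E'
from h import *
d=np.load("w3.npz")
p=lambda u,v,z:np.round(plane(d,u,v,z)*1000,1)
print("box far corners",p(82,64,.026),p(359,64,.026)); 
g=cv2.cvtColor(d["img"],cv2.COLOR_RGB2GRAY).astype(int)
print("row100",g[100,200:370].tolist()); print("col 280",g[55:115,290].tolist()); print("row160",g[160,205:245].tolist(),g[160,320:370].tolist())
print("bar far",p(226,102,.062),p(338,102,.062),"bar edges r160",p(219,160,.066),p(345,160,.066))
a=np.radians(86.9);R=np.array([[np.cos(a),-np.sin(a)],[np.sin(a),np.cos(a)]])
for q in((-79.5,-101.5),(79.5,-101.5)): print("pred corner",R@q+[475,-173.7])
E
```

```text
box far corners [ 579.6 -102.2] [ 571.1 -257.7]
row100 [140, 150, 151, 145, 136, 133, 138, 143, 147, 149, 151, 143, 134, 134, 142, 148, 151, 147, 137, 133, 136, 141, 145, 132, 116, 129, 153, 157, 154, 152, 152, 149, 148, 150, 151, 151, 147, 143, 138, 134, 140, 147, 146, 142, 137, 139, 148, 155, 152, 145, 138, 138, 140, 144, 143, 141, 142, 144, 145, 143, 136, 136, 142, 148, 149, 143, 137, 138, 144, 146, 145, 144, 144, 149, 153, 151, 147, 137, 131, 139, 149, 146, 139, 138, 141, 145, 142, 138, 133, 134, 141, 145, 142, 145, 149, 153, 155, 157, 152, 150, 154, 159, 164, 167, 170, 173, 167, 156, 142, 135, 140, 151, 157, 157, 158, 158, 158, 159, 156, 147, 145, 149, 153, 147, 138, 135, 137, 146, 149, 140, 129, 128, 136, 141, 137, 136, 147, 158, 158, 159, 166, 171, 167, 141, 113, 124, 138, 142, 141, 140, 139, 145, 146, 155, 160, 170, 174, 177, 160, 122, 107, 107, 105, 100, 98, 97, 98, 101, 106, 110]
col 280 [110, 110, 109, 111, 111, 112, 118, 144, 170, 181, 181, 173, 159, 150, 148, 150, 158, 163, 166, 162, 157, 155, 157, 161, 162, 157, 154, 153, 154, 151, 147, 144, 149, 156, 152, 139, 138, 143, 154, 160, 160, 154, 145, 140, 138, 141, 162, 203, 225, 233, 233, 233, 234, 233, 232, 231, 222, 163, 84, 58]
row160 [155, 150, 149, 155, 162, 161, 156, 151, 152, 157, 159, 158, 160, 157, 130, 83, 60, 59, 58, 58, 57, 57, 57, 58, 58, 58, 57, 58, 58, 57, 58, 57, 55, 59, 57, 57, 58, 55, 58, 57] [59, 59, 59, 57, 58, 58, 57, 58, 57, 58, 60, 57, 57, 58, 58, 57, 57, 56, 57, 56, 56, 58, 76, 117, 150, 157, 155, 154, 151, 146, 151, 165, 170, 169, 158, 132, 112, 104, 104, 104, 105, 106, 106, 105, 108, 114, 121, 124, 127, 128]
bar far [ 554.4 -186.4] [ 551.5 -240.2] bar edges r160 [ 527.3 -180.9] [ 523.9 -242.8]
pred corner [ 572.05220641 -258.57266481]
pred corner [580.65073767 -99.80533423]
```

send_rows(plan=[0,0,0,0.01,-0.1,-0.4,-1,0,0,0,0,0,-0.4,-1,0,0,0,0,0,-0.2,-1,0,0,0,0,0,-0.2,-1,0,0,0,0,0,-0.16,-1,0,0,0,0,0,0,-1,0,0,0,0,0,0,-1])

```text
clock: 5.63
position: [0.4728, -0.2108, 0.0458]
ee_rot: [[0.999, -0.054, -0.0], [-0.054, -0.999, 0.0], [-0.0, -0.0, -1.0]]
wrist_force: [-0.2, 0.4, -1.0]
gripper_width: 0.0615
grasp_force: 15.0
```

```bash
python3 - <<'E'
from rig import env
from h import *
state(env.observe()); d=snap(env,"wrist","w4")
g=cv2.cvtColor(d["img"],cv2.COLOR_RGB2GRAY).astype(int)
print("r160",g[160,195:245].tolist(),g[160,320:385].tolist()); print("c290",g[55:125,290].tolist())
E
```

```text
t 5.63 pos [ 472.8 -210.8   45.8] yaw_y -93.1 tilt [-0.  0.] F [-0.2  0.4 -1. ] w 0.0615 g 15.0 q [-0.49  0.45  1.77  0.    0.92  1.13]
r160 [138, 144, 149, 149, 148, 151, 154, 155, 154, 153, 151, 148, 145, 145, 143, 127, 104, 127, 160, 164, 154, 150, 152, 149, 123, 79, 60, 57, 58, 57, 57, 57, 56, 59, 58, 57, 57, 56, 56, 57, 57, 57, 57, 56, 58, 57, 57, 58, 57, 58] [58, 58, 56, 57, 58, 57, 57, 56, 57, 59, 57, 58, 59, 57, 57, 58, 57, 57, 58, 57, 56, 59, 73, 107, 131, 123, 108, 130, 159, 169, 168, 169, 167, 165, 164, 156, 143, 145, 164, 171, 172, 167, 141, 107, 103, 108, 107, 108, 107, 106, 106, 109, 111, 118, 119, 118, 115, 115, 115, 118, 118, 120, 123, 125, 126]
c290 [108, 117, 155, 175, 179, 178, 175, 164, 148, 152, 159, 161, 159, 157, 154, 157, 160, 163, 160, 151, 145, 145, 146, 152, 159, 160, 155, 148, 139, 136, 133, 132, 139, 143, 136, 139, 150, 158, 165, 163, 157, 152, 154, 159, 163, 159, 165, 203, 226, 232, 233, 233, 233, 233, 232, 231, 222, 162, 83, 57, 56, 56, 57, 58, 56, 56, 56, 56, 54, 54]
```

```bash
python3 - <<'E'
from h import *
d=np.load("w4.npz"); im=d["img"]
p=lambda u,v,z:np.round(plane(d,u,v,z)*1000,1)
print(p(290,56.5,.026),p(290,83,.025),p(290,87,.022),p(290,101.5,.026),p(290,112,.0325))
c=cv2.resize(im[45:130,190:380],(760,340),interpolation=cv2.INTER_CUBIC); cv2.imwrite("pics/c4.png",c[...,::-1])
E
```

```text
[ 574.1 -221.2] [ 562.3 -220.6] [ 560.6 -220.6] [ 553.7 -220.2] [ 548.9 -219.8]
```

View pics/c4.png

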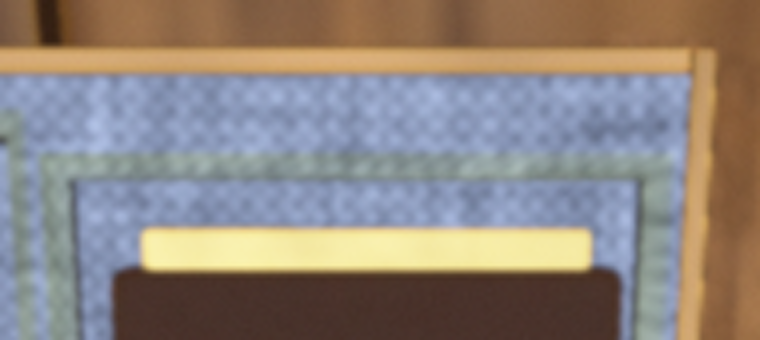

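The bar hangs centred in its slot: the slot's inner edges are at crop columns 73–637 and the bar's at 113–620. I'll lower it the last 1.5 mm, let go and travel to the hammer.

send_rows(plan=[0,0,0,0.05,0,-0.06,-1,0,0,0,0,0,0,-1,0,0,0,0,0,0,0.6,0,0,0,0,0,0,0.6,0,0,0,0,0,0.1,0.6,0,0,0,0,0,0.6,0.6,0,0,0,0,0,1,0.6,0,0,0,0,0,1,1])

```text
clock: 6.35
position: [0.4737, -0.2107, 0.1126]
ee_rot: [[0.999, -0.054, -0.001], [-0.054, -0.999, 0.001], [-0.001, -0.001, -1.0]]
wrist_force: [-0.0, 0.4, -0.2]
gripper_width: 0.0788
grasp_force: 0.0
```

```bash
python3 - <<'E'
from rig import env
from h import *
state(env.observe()); d=snap(env,"wrist","w5")
E
```

```text
t 6.35 pos [ 473.7 -210.7  112.6] yaw_y -93.1 tilt [-0.001  0.001] F [-0.   0.4 -0.2] w 0.0788 g 0.0 q [-0.49  0.35  1.73  0.    1.06  1.14]
```

send_rows(plan=[0,0,-0.06,0.05,0.5,1,1,0,0,-0.06,0.05,1,0.6,1,0,0,-0.06,0.05,1,0.6,1,0,0,-0.06,0.05,1,0.6,1,0,0,-0.06,0.05,1,0.6,1,0,0,-0.06,0.05,1,0.6,1,0,0,-0.06,0.05,1,0.6,1,0,0,-0.06,0.05,1,0.6,1])

```text
clock: 7.07
position: [0.4839, -0.0222, 0.243]
ee_rot: [[0.995, -0.096, 0.001], [-0.096, -0.995, -0.0], [0.001, -0.0, -1.0]]
wrist_force: [0.8, -0.1, -0.9]
gripper_width: 0.0939
grasp_force: 0.0
```

send_rows(plan=[0,0,-0.06,0.05,1,0.2,1,0,0,-0.06,0.05,1,0.2,1,0,0,-0.06,0.05,1,0.2,1,0,0,-0.06,0.05,1,0.2,1,0,0,-0.06,0.05,1,0.2,1,0,0,-0.06,0.05,1,0.2,1,0,0,-0.06,0.05,1,0,1,0,0,-0.06,0.05,1,0,1])

```text
clock: 7.73
position: [0.494, 0.1779, 0.2725]
ee_rot: [[0.991, -0.137, 0.001], [-0.137, -0.991, 0.0], [0.001, -0.0, -1.0]]
wrist_force: [-0.5, -0.0, -0.6]
gripper_width: 0.0942
grasp_force: 0.0
```

send_rows(plan=[0,0,-0.06,0.05,1,0,1,0,0,-0.06,0.05,1,0,1,0,0,-0.06,0.05,1,0,1,0,0,-0.06,0.05,1,0,1,0,0,0,0.05,1,0,1,0,0,0,0,0.8,0,1,0,0,0,0,0.4,0,1,0,0,0,0,0,0,1])

```text
clock: 8.4
position: [0.5, 0.3329, 0.2716]
ee_rot: [[0.988, -0.156, -0.0], [-0.156, -0.988, -0.0], [-0.0, 0.0, -1.0]]
wrist_force: [-0.2, -0.6, 0.1]
gripper_width: 0.0939
grasp_force: 0.0
```

```bash
python3 - <<'E'
from rig import env
from h import *
state(env.observe()); d=snap(env,"wrist","w6"); im=d["img"]
a=np.load("w5.npz")["img"]
cv2.imwrite("pics/w56.png",np.hstack([cv2.resize(a,(400,300)),cv2.resize(im,(400,300))])[...,::-1])
E
```

```text
t 8.40 pos [500.  332.9 271.6] yaw_y -99.0 tilt [-0. -0.] F [-0.2 -0.6  0.1] w 0.0939 g 0.0 q [0.53 0.38 1.29 0.   1.46 2.25]
```

View pics/w56.png

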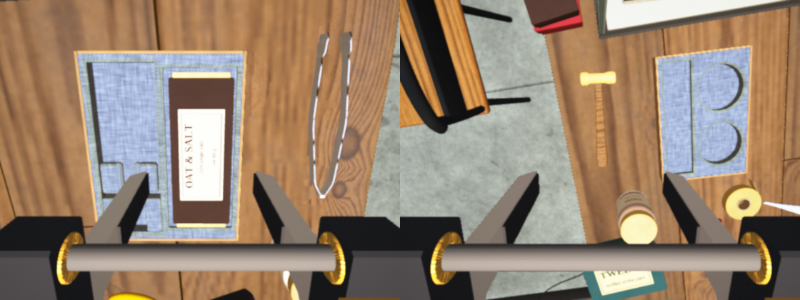

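The left half shows the bar seated in its slot. In the right half the hammer's head is at full-resolution (278,109) and its handle runs along column ~281 to row 232.

```bash
python3 - <<'E'
from h import *
d=np.load("w6.npz"); im=d["img"]; H,S,V=masks(im)
print(im[180,265:298:2].tolist())
hd=win((H>15)&(H<35)&(V>180)&(S>50),245,310,92,125)
r=rect(d,cl(hd),.016); print("head",r)
G=cv2.cvtColor(im,cv2.COLOR_RGB2Lab).astype(int); 
print(G[180,265:298:2].tolist())
hn=win((G[...,2]>G[170:230,230:255,2].mean()+8),262,300,122,240)
r=rect(d,cv2.morphologyEx(cl(hn,9),cv2.MORPH_OPEN,np.ones((5,5),np.uint8)),.011); print("handle",r)
E
```

```text
[[186, 138, 91], [184, 136, 90], [186, 139, 92], [187, 140, 95], [187, 138, 94], [197, 134, 71], [208, 154, 90], [206, 153, 102], [196, 144, 95], [187, 136, 79], [181, 122, 65], [160, 114, 75], [164, 119, 81], [151, 107, 75], [140, 97, 68], [130, 88, 62], [122, 82, 55]]
head [570.6 326.2  27.   59.6  82.5]
[[156, 141, 160], [154, 141, 160], [157, 140, 160], [158, 140, 159], [156, 141, 159], [156, 146, 171], [172, 141, 169], [171, 142, 162], [163, 142, 162], [155, 141, 166], [143, 145, 168], [132, 141, 157], [137, 141, 156], [125, 142, 153], [115, 142, 152], [105, 142, 150], [99, 142, 150]]
handle [491.8 339.3  24.9 137.1 175.4]
```

```bash
python3 - <<'E'
from h import *
d=np.load("w6.npz"); im=d["img"]; H,S,V=masks(im)
S=cv2.GaussianBlur(cv2.cvtColor(im,cv2.COLOR_RGB2HSV)[...,1],(1,9),0).astype(int)
P=[]
for v in range(130,230,4):
    row=S[v,262:298]; c=np.where(row>146)[0]+262
    if len(c)>1:
        a,b=c[0],c[-1]; pa,pb=plane(d,a,v,.011)*1000,plane(d,b,v,.011)*1000
        P.append([*(pa+pb)/2,np.linalg.norm(pa-pb)]); print(v,a,b,np.round(P[-1],1))
P=np.array(P); f=np.polyfit(P[:,0],P[:,1],1); r=P[:,1]-np.polyval(f,P[:,0]); k=abs(r)<2.5; f=np.polyfit(P[k,0],P[k,1],1)
print("dir",np.degrees(np.arctan2(-f[0],-1))%360,"y at 522,570",np.polyval(f,[522,570.6]))
E
```

```text
130 273 283 [550.1 327.9  11.6]
134 273 283 [545.6 328.7  11.6]
138 273 283 [541.1 329.4  11.7]
142 273 283 [536.5 330.1  11.7]
146 273 283 [531.9 330.9  11.7]
150 274 284 [527.1 330.4  11.8]
154 274 284 [522.5 331.2  11.8]
158 274 284 [517.8 331.9  11.8]
162 274 285 [513.  332.1  13.1]
166 274 285 [508.3 332.8  13.1]
170 274 285 [503.5 333.6  13.1]
174 274 286 [498.6 333.8  14.4]
178 275 286 [493.7 333.9  13.2]
182 275 286 [488.9 334.7  13.3]
186 275 286 [484.  335.5  13.3]
190 275 287 [479.  335.7  14.6]
194 275 287 [474.  336.5  14.6]
198 275 287 [469.  337.2  14.7]
202 275 288 [463.9 337.4  15.9]
206 275 288 [458.9 338.2  16. ]
210 275 289 [453.7 338.4  17.3]
214 275 289 [448.6 339.2  17.3]
218 275 289 [443.5 340.   17.4]
222 275 289 [438.3 340.8  17.4]
226 276 289 [433.  341.   16.2]
dir 173.79897821725012 y at 522,570 [331.30722575 326.02669927]
```

send_rows(plan=[0,0,0.28,0.44,-0.03,-1,1,0,0,0.28,0.44,-0.03,-1,1,0,0,0,0,0,-1,1,0,0,0,0,0,-1,1,0,0,0,0,0,-1,1,0,0,0,0,0,-1,1,0,0,0,0,0,-1,1,0,0,0,0,0,-1,0.2], squeeze=25)

```text
clock: 9.12
position: [0.5226, 0.3286, 0.0713]
ee_rot: [[0.994, -0.111, 0.001], [-0.111, -0.994, 0.0], [0.001, -0.0, -1.0]]
wrist_force: [0.1, 0.5, -0.9]
gripper_width: 0.0899
grasp_force: 0.0
```

send_rows(plan=[0,0,0,0,0,-1,0,0,0,0,0,0,-0.5,-0.3,0,0,0,0,0,-0.3,-0.3,0,0,0,0,0,-0.2,-0.3,0,0,0,0,0,0,-0.4])

```text
clock: 9.53
position: [0.5226, 0.3298, 0.0222]
ee_rot: [[0.994, -0.11, 0.0], [-0.11, -0.994, 0.0], [0.0, -0.0, -1.0]]
wrist_force: [0.7, 0.5, 0.1]
gripper_width: 0.0574
grasp_force: 0.0
```

```bash
python3 - <<'E'
from rig import env
from h import *
state(env.observe()); d=snap(env,"wrist","w7")
im=d["img"]; cv2.imwrite("pics/w7c.png",im[60:360,130:430][...,::-1])
E
```

```text
t 9.53 pos [522.6 329.8  22.2] yaw_y -96.3 tilt [0. 0.] F [0.7 0.5 0.1] w 0.0574 g 0.0 q [ 0.5   0.67  1.48 -0.    1.    2.18]
```

View pics/w7c.png

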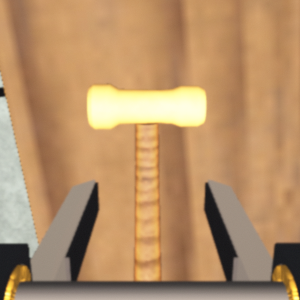

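The handle sits between the fingers (crop column 147; the fingers are at 97 and 206). I'll close and carry it.

send_rows(plan=[0,0,0,0,0,0,-1,0,0,0,0,0,0,-1,0,0,0,0,0,0,-1,0,0,0,0,0,0,-1,0,0,0,0,0,0,-1,0,0,0,0,0,0,-1,0,0,0,0,0,0.3,-1,0,0,0,0,0,0.6,-1])

```text
clock: 10.25
position: [0.5214, 0.3296, 0.0433]
ee_rot: [[0.994, -0.109, -0.003], [-0.109, -0.994, -0.002], [-0.003, 0.002, -1.0]]
wrist_force: [-0.5, 0.5, -1.7]
gripper_width: 0.0131
grasp_force: 25.0
```

send_rows(plan=[0,0,0,0,0,1,-1,0,0,0,0,0,1,-1,0,0,0,0,0,1,-1,0,0,0.04,-0.06,-0.4,1,-1,0,0,0.04,-0.06,-0.8,0.5,-1,0,0,0.04,-0.06,-1,0,-1,0,0,0.04,-0.06,-1,0,-1,0,0,0.04,-0.06,-1,0,-1])

```text
clock: 10.92
position: [0.5144, 0.2241, 0.1575]
ee_rot: [[0.996, -0.091, 0.0], [-0.091, -0.996, 0.0], [0.0, -0.0, -1.0]]
wrist_force: [0.6, -0.6, -1.0]
gripper_width: 0.0135
grasp_force: 25.0
```

send_rows(plan=[0,0,0.04,-0.06,-1,0,-1,0,0,0.04,-0.06,-1,0,-1,0,0,0.04,-0.06,-1,0,-1,0,0,0.04,-0.06,-1,0,-1,0,0,0.04,-0.06,-1,0,-1,0,0,0.04,-0.06,-1,0,-1,0,0,0.04,-0.06,-1,0,-1,0,0,0.04,-0.06,-1,0,-1])

```text
clock: 11.58
position: [0.5024, 0.0239, 0.1574]
ee_rot: [[0.998, -0.064, 0.0], [-0.064, -0.998, -0.0], [0.0, 0.0, -1.0]]
wrist_force: [0.4, 0.8, -2.0]
gripper_width: 0.0132
grasp_force: 25.0
```

```bash
python3 - <<'E'
from rig import env
from h import *
state(env.observe())
E
```

```text
t 11.58 pos [502.4  23.9 157.4] yaw_y -93.7 tilt [ 0. -0.] F [ 0.4  0.8 -2. ] w 0.0132 g 25.0 q [-0.03  0.26  1.73 -0.    1.15  1.61]
```

send_rows(plan=[0,0,0.04,-0.04,-1,0,-1,0,0,0.04,-0.04,-1,0,-1,0,0,0.04,-0.04,-1,0,-1,0,0,0,-0.04,-1,-0.5,-1,0,0,0,-0.04,-1,-0.8,-1,0,0,0,-0.04,-1,-1,-1,0,0,0,0,-0.4,-0.4,-1,0,0,0,0,0,0,-1])

```text
clock: 12.25
position: [0.4956, -0.1361, 0.0876]
ee_rot: [[0.998, -0.056, -0.004], [-0.056, -0.998, 0.001], [-0.004, -0.001, -1.0]]
wrist_force: [0.9, 0.8, -2.0]
gripper_width: 0.0128
grasp_force: 25.0
```

```bash
python3 - <<'E'
from rig import env
from h import *
state(env.observe()); d=snap(env,"wrist","w8")
E
```

```text
t 12.25 pos [ 495.6 -136.1   87.6] yaw_y -93.2 tilt [-0.004  0.001] F [ 0.9  0.8 -2. ] w 0.0128 g 25.0 q [-0.34  0.38  1.76 -0.    1.01  1.29]
```

View pics/w8.png

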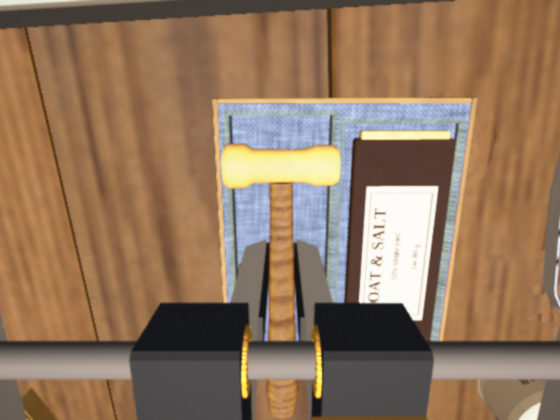

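The hammer hangs over its slot with the head at columns 222–340, row 165. The slot edges are at columns ~233 and ~331, and the far carton edge is at row 100.

```bash
python3 - <<'E'
from h import *
d=np.load("w8.npz"); im=d["img"]; H,S,V=masks(im)
p=lambda u,v,z:np.round(plane(d,u,v,z)*1000,1)
hd=win((H>15)&(H<35)&(V>170)&(S>50),210,350,135,195)
r=rect(d,cl(hd),.077); print("head@77",r, "target head centre at carton(38.5,-69)")
g=cv2.cvtColor(im,cv2.COLOR_RGB2GRAY).astype(int)
print("r135",g[135,210:250].tolist(),g[135,320:345].tolist(),g[135,440:480].tolist())
print("c300",g[92:125,300].tolist())
print("far corners",p(215,100,.026),p(475,98,.026))
a=np.radians(86.9);R=np.array([[np.cos(a),-np.sin(a)],[np.sin(a),np.cos(a)]]);c=np.array([474.7,-174])
for q in((79.5,-101.5),(-79.5,-101.5),(38.5,-69),(6.5,-91.5),(70.5,-91.5)): print(q,R@q+c, proj(d,[*(R@q+c)/1000,.025]))
for v in(210,225):
    print(v,V[v,255:310].tolist())
E
```

```text
head@77 [ 547.  -138.    28.9   60.8   86.8] target head centre at carton(38.5,-69)
r135 [116, 114, 113, 116, 154, 190, 197, 193, 176, 170, 186, 190, 182, 176, 181, 190, 192, 188, 175, 136, 82, 74, 122, 163, 174, 174, 170, 169, 171, 168, 165, 170, 181, 189, 185, 176, 171, 175, 181, 181] [172, 172, 173, 179, 189, 197, 191, 180, 149, 100, 72, 100, 134, 151, 155, 159, 165, 172, 178, 176, 169, 168, 175, 179, 175] [242, 242, 242, 242, 241, 241, 242, 241, 239, 231, 208, 196, 198, 184, 142, 87, 88, 132, 165, 175, 176, 175, 174, 175, 176, 174, 166, 167, 188, 194, 191, 177, 156, 143, 140, 136, 132, 129, 131, 132]
c300 [121, 118, 119, 118, 119, 127, 160, 196, 208, 211, 208, 185, 172, 171, 169, 165, 168, 168, 168, 171, 172, 173, 174, 175, 174, 173, 173, 174, 169, 160, 157, 156, 158]
far corners [ 579.7 -101.8] [ 572.1 -257.2]
(79.5, -101.5) [ 580.35073767 -100.10533423] (np.float64(212.34694004217454), np.float64(99.02245011926837))
(-79.5, -101.5) [ 571.75220641 -258.87266481] (np.float64(476.88447879596515), np.float64(98.42607699814019))
(38.5, -69) [ 545.68106455 -139.28777629] (np.float64(280.6503994139959), np.float64(152.96531641262382))
(6.5, -91.5) [ 566.41761762 -172.45772303] (np.float64(333.10660250224083), np.float64(115.87517548980426))
(70.5, -91.5) [ 569.87866165 -108.55137613] (np.float64(228.02785477415748), np.float64(116.10584659461367))
210 [217, 225, 225, 215, 207, 209, 216, 220, 223, 224, 222, 222, 222, 213, 176, 159, 169, 178, 180, 176, 174, 172, 170, 173, 175, 175, 174, 174, 175, 182, 186, 184, 184, 186, 188, 190, 180, 163, 199, 224, 222, 217, 219, 222, 217, 213, 219, 223, 220, 211, 208, 217, 225, 218, 206]
225 [212, 209, 200, 198, 205, 210, 206, 207, 208, 212, 215, 221, 225, 221, 181, 151, 162, 172, 175, 177, 179, 184, 187, 189, 193, 195, 198, 200, 200, 199, 198, 198, 197, 194, 187, 176, 159, 140, 167, 205, 209, 199, 194, 195, 197, 196, 194, 193, 200, 209, 212, 213, 215, 217, 214]
```

send_rows(plan=[0,0,0,-0.05,-0.05,-0.4,-1,0,0,0,0,0,-0.5,-1,0,0,0,0,0,-0.4,-1,0,0,0,0,0,-0.3,-1,0,0,0,0,0,-0.2,-1,0,0,0,0,0,0,-1])

```text
clock: 12.8
position: [0.4953, -0.1356, 0.0437]
ee_rot: [[0.999, -0.053, -0.001], [-0.053, -0.999, 0.0], [-0.001, -0.0, -1.0]]
wrist_force: [-0.9, 0.4, -1.7]
gripper_width: 0.0133
grasp_force: 25.0
```

send_rows(plan=[0,0,0,0,0,-0.08,-1,0,0,0,0,0,-0.08,-1,0,0,0,0,0,-0.08,-1,0,0,0,0,0,0,-1])

```text
clock: 13.13
position: [0.4959, -0.1361, 0.0386]
ee_rot: [[0.999, -0.054, 0.001], [-0.054, -0.999, -0.0], [0.001, -0.0, -1.0]]
wrist_force: [1.5, 1.1, 0.8]
gripper_width: 0.0133
grasp_force: 25.0
```

```bash
python3 - <<'E'
from rig import env
from h import *
state(env.observe()); d=snap(env,"wrist","w9")
H,S,V=masks(d["img"]); hd=win((H>15)&(H<35)&(V>170)&(S>50),200,350,120,195)
print("head@28",rect(d,cl(hd),.03))
E
```

```text
t 13.13 pos [ 495.9 -136.1   38.6] yaw_y -93.1 tilt [ 0.001 -0.   ] F [1.5 1.1 0.8] w 0.0133 g 25.0 q [-0.34  0.46  1.78  0.    0.9   1.29]
head@28 [ 545.4 -139.9   24.6   55.9   85.6]
```

send_rows(plan=[0,0,0,0,0,-0.08,-1,0,0,0,0,0,-0.08,-1,0,0,0,0,0,0,-1])

```text
clock: 13.43
position: [0.4959, -0.1363, 0.0346]
ee_rot: [[0.999, -0.054, 0.001], [-0.054, -0.999, -0.0], [0.001, 0.0, -1.0]]
wrist_force: [1.8, 1.9, 0.9]
gripper_width: 0.013
grasp_force: 25.0
```

send_rows(plan=[0,0,0,0,0,-0.08,-1,0,0,0,0,0,-0.05,-1,0,0,0,0,0,0,-1,0,0,0,0,0,0,-1])

```text
clock: 13.77
position: [0.495, -0.1361, 0.0306]
ee_rot: [[0.999, -0.054, -0.001], [-0.054, -0.999, 0.0], [-0.001, -0.0, -1.0]]
wrist_force: [-0.6, -0.6, -6.4]
gripper_width: 0.0137
grasp_force: 25.0
```

send_rows(plan=[0,0,0,0,0,0,-0.4,0,0,0,0,0,0,-0.4,0,0,0,0,0,0,-0.4,0,0,0,0,0,0.5,-0.4,0,0,0,0,0,1,-0.4,0,0,0,0,0,1,-0.4,0,0,0,0,0,0.5,-1,0,0,0,0,0,0,-1])

```text
clock: 14.43
position: [0.4968, -0.1365, 0.109]
ee_rot: [[0.999, -0.054, 0.005], [-0.054, -0.999, -0.002], [0.005, 0.001, -1.0]]
wrist_force: [0.0, 0.5, 0.5]
gripper_width: 0.0185
grasp_force: 0.0
```

```bash
python3 - <<'E'
from rig import env
from h import *
state(env.observe()); d=snap(env,"wrist","w10")
H,S,V=masks(d["img"]); hd=win((H>15)&(H<35)&(V>170)&(S>50),200,350,120,215)
print("head@20",rect(d,cl(hd),.02)); s=snap(env,"scene","s2",0)
u,v=map(int,proj(s,[.475,-.135,.025]));print(u,v); c=s["img"][v-40:v+40,u-60:u+60]
cv2.imwrite("pics/w10c.png",np.hstack([cv2.resize(d["img"],(400,300)),cv2.resize(c,(400,300),interpolation=cv2.INTER_CUBIC)])[...,::-1])
E
```

```text
t 14.43 pos [ 496.8 -136.5  109. ] yaw_y -93.1 tilt [ 0.005 -0.002] F [0.  0.5 0.5] w 0.0185 g 0.0 q [-0.34  0.35  1.74  0.    1.05  1.29]
head@20 [ 527.5 -137.9   55.7   56.5  176.9]
286 204
```

View pics/w10c.png

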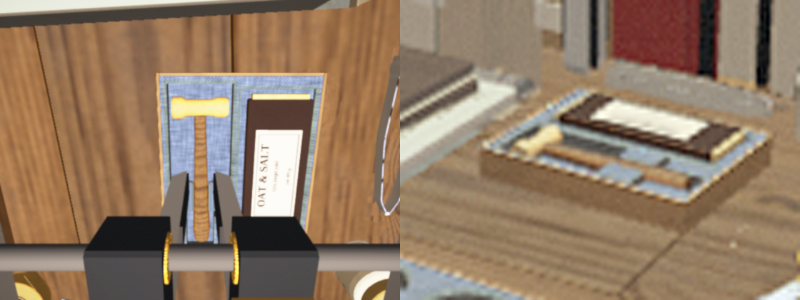

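The hammer lies in its slot with the head at the far end. Now I'll press at the clip with closed fingers.

send_rows(plan=[0,0,0,-0.6,0.03,0,-1,0,0,0,-0.8,0.04,0,-1,0,0,0,-0.44,0.03,-0.3,-1,0,0,0,0,0,-0.6,-1,0,0,0,0,0,-0.6,-1,0,0,0,0,0,-0.4,-1,0,0,0,0,0,0,-1])

```text
clock: 15.12
position: [0.4482, -0.1331, 0.056]
ee_rot: [[0.999, -0.054, -0.004], [-0.054, -0.999, 0.002], [-0.004, -0.001, -1.0]]
wrist_force: [-0.0, 0.2, 0.2]
gripper_width: 0.0003
grasp_force: 0.0
```

send_rows(plan=[0,0,0,0,0,-0.12,-1,0,0,0,0,0,-0.12,-1,0,0,0,0,0,-0.08,-1,0,0,0,0,0,0,-1])

```text
clock: 15.45
position: [0.4496, -0.1336, 0.0506]
ee_rot: [[0.999, -0.054, -0.0], [-0.054, -0.999, 0.0], [-0.0, -0.0, -1.0]]
wrist_force: [-0.8, 0.5, 0.8]
gripper_width: 0.0001
grasp_force: 0.0
```

send_rows(plan=[0,0,0,0,0,-0.08,-1,0,0,0,0,0,-0.08,-1,0,0,0,0,0,-0.04,-1,0,0,0,0,0,0,-1])

```text
clock: 15.78
position: [0.4495, -0.1336, 0.0455]
ee_rot: [[0.999, -0.054, -0.0], [-0.054, -0.999, 0.0], [-0.0, -0.0, -1.0]]
wrist_force: [-0.1, 0.6, 0.8]
gripper_width: 0.0002
grasp_force: 0.0
```

send_rows(plan=[0,0,0,0,0,-0.04,-1,0,0,0,0,0,-0.04,-1,0,0,0,0,0,0,-1])

```text
clock: 16.03
position: [0.4495, -0.1336, 0.0436]
ee_rot: [[0.999, -0.054, -0.0], [-0.054, -0.999, 0.0], [-0.0, -0.0, -1.0]]
wrist_force: [-0.4, -0.4, -0.6]
gripper_width: 0.0005
grasp_force: 0.0
```

send_rows(plan=[0,0,0,0,0,-0.04,-1,0,0,0,0,0,-0.04,-1,0,0,0,0,0,0,-1])

```text
clock: 16.28
position: [0.4498, -0.1337, 0.0427]
ee_rot: [[0.999, -0.054, 0.0], [-0.054, -0.999, -0.0], [0.0, 0.0, -1.0]]
wrist_force: [-6.5, 3.4, 19.0]
gripper_width: 0.0004
grasp_force: 9.1
```

send_rows(plan=[0,0,0,0,0,0.5,-1,0,0,0,0,0,1,-1,0,0,0,0,0,1,1,0,0,0,-0.5,-0.8,1,1,0,0,0,-0.5,-0.9,1,1,0,0,0,-0.5,-0.9,1,1,0,0,0,-0.5,-0.9,1,1,0,0,0,-0.5,-0.9,1,1], squeeze=25)

```text
clock: 16.95
position: [0.3862, -0.2444, 0.2306]
ee_rot: [[0.999, -0.053, 0.0], [-0.053, -0.999, -0.0], [0.0, 0.0, -1.0]]
wrist_force: [0.5, 0.1, -0.4]
gripper_width: 0.0368
grasp_force: 0.0
```

send_rows(plan=[0,0,0,-0.5,-0.9,1,1,0,0,0,-0.5,-0.9,0,1,0,0,0,-0.4,-0.8,0,1,0,0,0,-0.4,-0.3,0,1,0,0,0,0,0,0,1])

```text
clock: 17.37
position: [0.3408, -0.3174, 0.2541]
ee_rot: [[0.998, -0.056, -0.0], [-0.056, -0.998, -0.0], [-0.0, 0.0, -1.0]]
wrist_force: [-0.3, -0.0, 0.1]
gripper_width: 0.0703
grasp_force: 0.0
```

```bash
python3 - <<'E'
from rig import env
from h import *
state(env.observe()); d=snap(env,"wrist","w11"); t=snap(env,"top","t11"); s=snap(env,"scene","s11",0)
cv2.imwrite("pics/w11c.png",np.hstack([cv2.resize(d["img"],(400,300)),cv2.resize(s["img"][160:260,240:374],(400,300))])[...,::-1])
E
```

```text
t 17.37 pos [ 340.8 -317.4  254.1] yaw_y -93.2 tilt [-0. -0.] F [-0.3 -0.   0.1] w 0.0703 g 0.0 q [-0.83  0.09  1.7  -0.    1.35  0.8 ]
```

View pics/w11c.png

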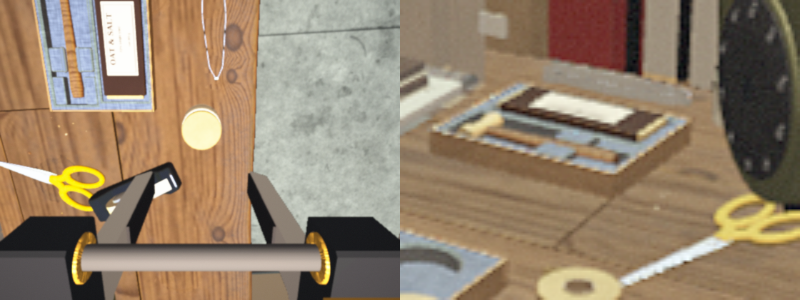

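The jar's lid is at full-resolution (281,181). The hammer's handle lies between the lips. I'll triangulate the lid.

```bash
cat >> h.py <<'E'
def tri(views):
    A=np.zeros((3,3));b=np.zeros(3)
    for d,u,v in views:
        c,r=ray(d,u,v); r=r/np.linalg.norm(r); P=np.eye(3)-np.outer(r,r); A+=P;b+=P@c
    return np.linalg.solve(A,b)*1000
def blob(m):
    cs,_=cv2.findContours(m.astype(np.uint8),cv2.RETR_EXTERNAL,cv2.CHAIN_APPROX_NONE); c=max(cs,key=cv2.contourArea)
    return cv2.fitEllipse(c)
E
python3 - <<'E'
from h import *
d=np.load("w11.npz"); t=np.load("top0.npz"); s=np.load("scene0.npz")
H,S,V=masks(d["img"]); e=blob(cl(win((H>18)&(H<35)&(V>200)&(S>45),240,325,140,220),3)); print("wrist",e)
def lid(I,w,vmin=130):
    H,S,V=masks(I["img"]); return blob(cl(win((H>18)&(H<32)&(S>70)&(V>vmin),*w),3))
eR=lid(t,(385,412,226,255)); eL=lid(t,(165,198,235,265)); eS=lid(s,(222,264,255,285)); print(eR,eL,eS)
print("R tri",tri([(d,*e[0]),(t,*eR[0])]))
for z in(.075,.085): print(z,"wrist",plane(d,*e[0],z)*1000,"top",plane(t,*eR[0],z)*1000, "diam",rect(d,cl(win((H>18)&(H<35)&(V>200)&(S>45),240,325,140,220),3),z))
print("L tri",tri([(s,*eS[0]),(t,*eL[0])]))
# tongs from w3, w5
for n,w in(("w3",(450,540,25,300)),("w5",(435,505,35,285))):
    q=np.load(n+".npz"); H,S,V=masks(q["img"]); m=win((S<70)&(V>60),*w)
    print(n,[rect(q,cl(m,n2),.018) for n2 in(5,61)])
    for v in range(60,270,30): c=np.where(m[v])[0]; print(v,c.min() if len(c) else 0,c.max() if len(c) else 0,end="; ")
    print()
E
```

```text
wrist ((281.6824645996094, 181.2022705078125), (55.609439849853516, 56.263214111328125), 6.4829487800598145)
((397.4117736816406, 239.3594207763672), (19.518329620361328, 19.550777435302734), 14.395153999328613) ((180.28109741210938, 249.63845825195312), (18.701078414916992, 19.755224227905273), 28.262941360473633) ((241.73629760742188, 264.91253662109375), (24.49040985107422, 30.128639221191406), 80.41159057617188)
R tri [ 344.43383475 -319.10806353   59.20591449]
0.075 wrist [ 347.8988134 -319.1239935] top [ 342.49402264 -317.00765115] diam [ 347.5 -318.9   53.7   55.6  176.8]
0.085 wrist [ 350.04950561 -319.22483978] top [ 341.30631812 -315.58580075] diam [ 349.7 -319.1   52.1   54.   176.8]
L tri [334.74547844 297.80244192  83.73067475]
w3 [array([ 499.5, -343.3,   42.5,  168.4,    4.6]), array([ 499.3, -346.5,   50.6,  168.3,  176.6])]
60 473 530; 90 470 526; 120 465 522; 150 461 521; 180 457 518; 210 457 510; 240 458 502; 
w5 [array([ 499.2, -345.9,   42.2,  169.3,    3.7]), array([ 499.2, -345.9,   42.2,  169.3,    3.7])]
60 446 492; 90 443 490; 120 439 487; 150 435 487; 180 435 487; 210 435 478; 240 435 471;
```

send_rows(plan=[0,0,0,0.1,-0.04,-1,1,0,0,0,0.1,0,-1,1,0,0,0,0.04,0,-1,1,0,0,0,0,0,-1,1,0,0,0,0,0,-1,1,0,0,0,0,0,-0.6,1,0,0,0,0,0,0,1])

```text
clock: 18.1
position: [0.3477, -0.3153, 0.1114]
ee_rot: [[0.999, -0.052, -0.003], [-0.052, -0.999, 0.004], [-0.003, -0.003, -1.0]]
wrist_force: [0.0, 0.4, -2.1]
gripper_width: 0.0936
grasp_force: 0.0
```

```bash
python3 - <<'E'
from rig import env
from h import *
state(env.observe()); d=snap(env,"wrist","w12")
H,S,V=masks(d["img"]); m=win((H>18)&(H<35)&(V>180)&(S>45),200,370,100,320); e=blob(cl(m,3)); print(e)
for z in(.075,.07): print(z,plane(d,*e[0],z)*1000,rect(d,cl(m,3),z))
# pads: image position of TCP-line
print("tip centre px",proj(d,[*env.observe()["position"][:2],.095]))
E
```

```text
t 18.10 pos [ 347.7 -315.3  111.4] yaw_y -93.0 tilt [-0.003  0.004] F [ 0.   0.4 -2.1] w 0.0936 g 0.0 q [-0.81  0.26  1.86  0.    1.03  0.81]
((286.39044189453125, 242.50433349609375), (85.0802001953125, 90.93479919433594), 88.54840087890625)
0.075 [ 348.10778422 -319.07220425] [ 346.6 -319.1   53.1   53.3   87. ]
0.07 [ 346.07515965 -319.02845255] [ 344.5 -319.    54.5   54.6   87. ]
tip centre px (np.float64(281.2560281371555), np.float64(256.57289499086045))
```

send_rows(plan=[0,0,0,0.02,-0.03,-0.8,1,0,0,0,0,0,-1,1,0,0,0,0,0,-0.6,1,0,0,0,0,0,-0.3,1,0,0,0,0,0,0,1,0,0,0,0,0,0,0.5,0,0,0,0,0,0,0.3,0,0,0,0,0,0,-1])

```text
clock: 18.82
position: [0.3491, -0.3183, 0.0479]
ee_rot: [[0.999, -0.054, 0.001], [-0.054, -0.999, -0.001], [0.001, 0.001, -1.0]]
wrist_force: [0.2, 0.4, -1.1]
gripper_width: 0.0775
grasp_force: 0.0
```

send_rows(plan=[0,0,0,0,0,0,-1,0,0,0,0,0,0,-1,0,0,0,0,0,0,-1,0,0,0,0,0,0.1,-1,0,0,0,0,0,0.2,-1,0,0,0,0,0,0,-1])

```text
clock: 19.32
position: [0.3488, -0.3181, 0.055]
ee_rot: [[0.999, -0.054, 0.001], [-0.054, -0.999, -0.001], [0.001, 0.001, -1.0]]
wrist_force: [0.3, -0.0, -1.5]
gripper_width: 0.0555
grasp_force: 24.8
```

```bash
python3 - <<'E'
from rig import env
from h import *
state(env.observe()); d=snap(env,"wrist","w13")
H,S,V=masks(d["img"]); m=win((H>18)&(H<35)&(V>180)&(S>45),170,400,150,340); e=blob(cl(m,3)); print(e)
print(plane(d,*e[0],.0825)*1000)
E
```

```text
t 19.32 pos [ 348.8 -318.1   55. ] yaw_y -93.1 tilt [ 0.001 -0.001] F [ 0.3 -0.  -1.5] w 0.0555 g 24.8 q [-0.82  0.35  1.89  0.    0.9   0.81]
((283.7623291015625, 296.3409423828125), (97.44031524658203, 130.7898712158203), 88.95308685302734)
[ 350.7479476  -320.01139407]
```

send_rows(plan=[0,0,0,0,0,0.6,-1,0,0,0,0,0,1,-1,0,0,0,0.1,0.3,1,-1,0,0,0,0.3,0.7,1,-1,0,0,0,0.38,1,0.5,-1,0,0,0,0.38,1,0,-1,0,0,0,0.38,1,0,-1,0,0,0,0.38,1,0,-1])

```text
clock: 20.03
position: [0.3967, -0.1917, 0.1569]
ee_rot: [[0.999, -0.054, 0.0], [-0.054, -0.999, -0.0], [0.0, 0.0, -1.0]]
wrist_force: [-0.3, -0.3, -2.9]
gripper_width: 0.0552
grasp_force: 24.8
```

send_rows(plan=[0,0,0,0.38,1,0,-1,0,0,0,0.38,1,0,-1,0,0,0,0.38,1,0,-1,0,0,0,0.38,1,0,-1,0,0,0,0.38,1,0,-1,0,0,0,0.38,1,0,-1,0,0,0,0.38,1,0,-1,0,0,0,0.38,1,0,-1])

```text
clock: 20.7
position: [0.4727, 0.0085, 0.1567]
ee_rot: [[0.999, -0.054, -0.0], [-0.054, -0.999, -0.0], [-0.0, 0.0, -1.0]]
wrist_force: [-0.5, -0.0, -2.1]
gripper_width: 0.0555
grasp_force: 24.8
```

send_rows(plan=[0,0,0,0.38,1,0,-1,0,0,0,0.38,1,0,-1,0,0,0,0.38,1,0,-1,0,0,0,0.38,1,0,-1,0,0,0,0.38,0.8,0,-1,0,0,0,0.3,0.4,0,-1,0,0,0,0,0,0,-1])

```text
clock: 21.28
position: [0.5281, 0.1389, 0.1563]
ee_rot: [[0.999, -0.052, -0.0], [-0.052, -0.999, 0.0], [-0.0, -0.0, -1.0]]
wrist_force: [0.2, 0.1, -2.8]
gripper_width: 0.0553
grasp_force: 24.8
```

```bash
python3 - <<'E'
from rig import env
from h import *
state(env.observe()); d=snap(env,"wrist","w14")
H,S,V=masks(d["img"]); e=blob(cl(win((H>18)&(H<35)&(V>180)&(S>45),170,400,230,340),3)); print("jar",e,plane(d,*e[0],env.observe()["position"][2]+.0275)*1000)
foam=(H>95)&(H<125)&(S>30); cs,_=cv2.findContours(cl(foam,5),cv2.RETR_EXTERNAL,cv2.CHAIN_APPROX_NONE)
for c in cs:
    if cv2.contourArea(c)>3000: print(cv2.boundingRect(c))
E
```

```text
t 21.28 pos [528.1 138.9 156.3] yaw_y -93.0 tilt [-0.  0.] F [ 0.2  0.1 -2.8] w 0.0553 g 24.8 q [0.19 0.35 1.61 0.   1.18 1.81]
jar ((283.5251159667969, 296.3347473144531), (97.70912170410156, 130.73492431640625), 89.68775939941406) [530.04846284 137.05488873]
(400, 305, 136, 86)
(28, 305, 135, 82)
(163, 135, 170, 156)
```

```bash
python3 - <<'E'
from h import *
d=np.load("w14.npz"); H,S,V=masks(d["img"])
foam=(H>95)&(H<125)&(S>30); m=cl(win(foam,150,345,120,295),5)
cs,_=cv2.findContours(m,cv2.RETR_EXTERNAL,cv2.CHAIN_APPROX_NONE); c=max(cs,key=cv2.contourArea)[:,0]
P=np.array([plane(d,u,v,.025) for u,v in c])*1000
for yaw in(87.4,87.7,88):
    a=np.radians(yaw);R=np.array([[np.cos(a),-np.sin(a)],[np.sin(a),np.cos(a)]]); Q=(P-[484.5,166.7])@R
    far=Q[Q[:,1]<np.percentile(Q[:,1],20)]; 
    k=(abs(Q[:,0])<55)&(Q[:,1]<-80); print(yaw,"far edge y",np.median(Q[k,1]),"fit slope",np.polyfit(Q[k,0],Q[k,1],1)[0])
    for lo,hi in((-90,-70),(-65,-45)):
        k=(Q[:,1]>lo)&(Q[:,1]<hi); print("x edges",np.round([Q[k,0].min(),Q[k,0].max()],1))
# dark well rim arc
g=cv2.cvtColor(d["img"],cv2.COLOR_RGB2GRAY).astype(int)
for u in(240,270,283,295,310): print(u,g[135:235,u].tolist()) if u==283 else None
E
```

```text
87.4 far edge y -99.64123673642763 fit slope 0.008523426935219203
x edges [-68.4  69.3]
x edges [-68.5  69.1]
87.7 far edge y -99.58119977854462 fit slope 0.0032875182473852335
x edges [-68.8  68.9]
x edges [-68.8  68.8]
88 far edge y -99.66283047968514 fit slope -0.00208451415361213
x edges [-69.3  68.5]
x edges [-69.1  68.6]
283 [172, 167, 160, 156, 155, 152, 155, 159, 164, 167, 169, 166, 166, 166, 167, 172, 178, 179, 179, 169, 165, 170, 173, 171, 171, 171, 171, 174, 178, 178, 176, 176, 178, 179, 176, 178, 178, 184, 190, 186, 177, 174, 178, 179, 174, 178, 181, 179, 181, 183, 184, 181, 183, 185, 180, 173, 172, 172, 171, 168, 167, 172, 173, 167, 174, 189, 177, 153, 138, 133, 132, 128, 123, 127, 131, 129, 120, 110, 108, 113, 125, 132, 133, 133, 137, 147, 156, 157, 159, 159, 160, 173, 217, 243, 250, 252, 253, 253, 253, 253]
```

send_rows(plan=[0,0,0,0,0.03,-0.6,-1,0,0,0,0,0,-1,-1,0,0,0,0,0,-1,-1,0,0,0,0,0,-0.7,-1,0,0,0,0,0,-0.4,-1,0,0,0,0,0,-0.2,-1,0,0,0,0,0,0,-1])

```text
clock: 21.92
position: [0.5273, 0.1373, 0.0588]
ee_rot: [[0.999, -0.054, -0.001], [-0.054, -0.999, -0.0], [-0.001, 0.0, -1.0]]
wrist_force: [0.0, 1.1, -1.8]
gripper_width: 0.055
grasp_force: 24.8
```

send_rows(plan=[0,0,0,0,0,-0.06,-1,0,0,0,0,0,-0.04,-1,0,0,0,0,0,0,-1])

```text
clock: 22.17
position: [0.5279, 0.1379, 0.0574]
ee_rot: [[0.999, -0.054, 0.001], [-0.054, -0.999, 0.0], [0.001, -0.0, -1.0]]
wrist_force: [0.4, -0.2, -2.6]
gripper_width: 0.0555
grasp_force: 24.8
```

send_rows(plan=[0,0,0,0,0,-0.04,-1,0,0,0,0,0,-0.04,-1,0,0,0,0,0,0,-1])

```text
clock: 22.42
position: [0.5278, 0.1379, 0.0551]
ee_rot: [[0.999, -0.054, 0.001], [-0.054, -0.999, 0.0], [0.001, -0.0, -1.0]]
wrist_force: [-0.0, 0.4, 0.9]
gripper_width: 0.0554
grasp_force: 24.9
```

send_rows(plan=[0,0,0,0,0,-0.04,-1,0,0,0,0,0,0,-1])

```text
clock: 22.58
position: [0.5279, 0.138, 0.055]
ee_rot: [[0.999, -0.054, 0.001], [-0.054, -0.999, 0.0], [0.001, -0.0, -1.0]]
wrist_force: [-4.2, -0.8, 12.7]
gripper_width: 0.0549
grasp_force: 25.1
```

send_rows(plan=[0,0,0,0,0,0.03,-1,0,0,0,0,0,0,0.7,0,0,0,0,0,0,0.7,0,0,0,0,0,0,0.7,0,0,0,0,0,0.5,0.7,0,0,0,0,0,1,0.7,0,0,0,0,0,1,0.7,0,0,0,0,0,1,1])

```text
clock: 23.25
position: [0.5274, 0.1378, 0.1428]
ee_rot: [[0.999, -0.054, -0.001], [-0.054, -0.999, -0.0], [-0.001, 0.0, -1.0]]
wrist_force: [0.4, -0.9, 0.3]
gripper_width: 0.0834
grasp_force: 0.0
```

send_rows(plan=[0,0,0,-0.4,0.3,1,1,0,0,0,-1,0.82,1,1,0,0,0,-1,0.82,0.2,1,0,0,0,-1,0.82,0,1,0,0,0,-1,0.82,0,1,0,0,0,-1,0.82,0,1,0,0,0,-1,0.82,0,1,0,0,0,-1,0.82,0,1])

```text
clock: 23.92
position: [0.3412, 0.2896, 0.197]
ee_rot: [[0.999, -0.054, 0.0], [-0.054, -0.999, 0.0], [0.0, -0.0, -1.0]]
wrist_force: [0.7, 0.5, 0.6]
gripper_width: 0.0941
grasp_force: 0.0
```

send_rows(plan=[0,0,0,-0.3,0.3,0,1,0,0,0,0,0,0,1,0,0,0,0,0,0,1])

```text
clock: 24.17
position: [0.3353, 0.2964, 0.197]
ee_rot: [[0.999, -0.052, 0.0], [-0.052, -0.999, -0.0], [0.0, -0.0, -1.0]]
wrist_force: [-0.1, -0.5, 0.3]
gripper_width: 0.0944
grasp_force: 0.0
```

```bash
python3 - <<'E'
from rig import env
from h import *
state(env.observe()); d=snap(env,"wrist","w15"); t=np.load("top0.npz")
H,S,V=masks(d["img"]); m=(H>18)&(H<35)&(V>180)&(S>45)
u,v=map(int,proj(d,[.334,.298,.085])); print("pred",u,v)
mm=cl(win(m,u-50,u+50,v-50,v+50),3); e=blob(mm); print(e)
for z in(.085,.075): print(z,plane(d,*e[0],z)*1000,rect(d,mm,z))
print("tri",tri([(d,*e[0]),(t,180.3,249.6)]))
# small jar in well
u,v=map(int,proj(d,[.5295,.138,.083])); print("small jar px",u,v)
if 30<u<530 and 30<v<390:
    mm=cl(win(m,u-40,u+40,max(v-40,0),v+40),3); e=blob(mm); print(e,plane(d,*e[0],.083)*1000)
E
```

```text
t 24.17 pos [335.3 296.4 197. ] yaw_y -93.0 tilt [ 0. -0.] F [-0.1 -0.5  0.3] w 0.0944 g 0.0 q [ 0.64  0.09  1.83 -0.    1.22  2.27]
pred 278 209
((278.03460693359375, 204.7236785888672), (69.45018768310547, 72.01187133789062), 93.57141876220703)
0.085 [338.03908847 297.96477688] [337.  298.   57.5  57.6 131.9]
0.075 [335.20414546 298.20098083] [334.1 298.3  59.6  59.7 131.9]
tri [336.27930674 298.61708315  80.25018983]
small jar px 507 -91
```

send_rows(plan=[0,0,0,0.07,0.05,-1,1,0,0,0,0,0,-1,1,0,0,0,0,0,-1,1,0,0,0,0,0,-1,1,0,0,0,0,0,-0.8,1,0,0,0,0,0,-0.6,1,0,0,0,0,0,-0.4,1,0,0,0,0,0,-0.1,1])

```text
clock: 24.88
position: [0.3371, 0.2966, 0.048]
ee_rot: [[0.998, -0.055, -0.002], [-0.055, -0.998, -0.001], [-0.002, 0.002, -1.0]]
wrist_force: [0.4, -0.9, -0.2]
gripper_width: 0.0937
grasp_force: 0.0
```

send_rows(plan=[0,0,0,0,0,0,0.8,0,0,0,0,0,0,0.5,0,0,0,0,0,0,-1,0,0,0,0,0,0,-1,0,0,0,0,0,0,-1,0,0,0,0,0,0,-1])

```text
clock: 25.38
position: [0.337, 0.2979, 0.0499]
ee_rot: [[0.999, -0.054, 0.001], [-0.054, -0.999, 0.001], [0.001, -0.001, -1.0]]
wrist_force: [0.1, 1.4, 4.0]
gripper_width: 0.0591
grasp_force: 25.0
```

```bash
python3 - <<'E'
from rig import env
from h import *
state(env.observe())
E
```

```text
t 25.38 pos [337.  297.9  49.9] yaw_y -93.1 tilt [0.001 0.001] F [0.1 1.4 4. ] w 0.0591 g 25.0 q [0.64 0.32 1.95 0.   0.87 2.27]
```

send_rows(plan=[0,0,0,0,0,0.3,-1,0,0,0,0,0,1,-1,0,0,0,0,0,1,-1,0,0,0,0,0,1,-1,0,0,0,0,0,0.7,-1,0,0,0,0,0,0,-1])

```text
clock: 25.88
position: [0.3378, 0.2984, 0.153]
ee_rot: [[0.999, -0.054, 0.004], [-0.054, -0.999, 0.003], [0.004, -0.003, -1.0]]
wrist_force: [0.9, 0.1, -0.9]
gripper_width: 0.0589
grasp_force: 24.9
```

send_rows(plan=[0,0,0,0.4,-0.6,0.2,-1,0,0,0,0.6,-0.95,0,-1,0,0,0,0.6,-0.95,0,-1,0,0,0,0.6,-0.95,0,-1,0,0,0,0.6,-0.95,0,-1,0,0,0,0.6,-0.95,0,-1,0,0,0,0.6,-0.9,0,-1,0,0,0,0,0,0,-1])

```text
clock: 26.55
position: [0.4381, 0.1383, 0.1534]
ee_rot: [[0.998, -0.056, -0.001], [-0.056, -0.998, -0.001], [-0.001, 0.001, -1.0]]
wrist_force: [0.5, 0.0, -1.7]
gripper_width: 0.0593
grasp_force: 24.9
```

```bash
python3 - <<'E'
from rig import env
from h import *
s=env.observe(); state(s); d=snap(env,"wrist","w16")
H,S,V=masks(d["img"]); m=(H>18)&(H<35)&(V>180)&(S>45)
e=blob(cl(win(m,170,400,225,345),3)); print("jar",e,plane(d,*e[0],s["position"][2]+.0355)*1000)
u,v=map(int,proj(d,[.5295,.138,.083])); print("small px",u,v); e=blob(cl(win(m,u-60,u+60,max(v-60,0),v+60),3)); print(e,plane(d,*e[0],.083)*1000)
foam=(H>95)&(H<125)&(S>30); mm=cl(win(foam,0,560,0,300),5)
cs,_=cv2.findContours(mm,cv2.RETR_EXTERNAL,cv2.CHAIN_APPROX_NONE); c=max(cs,key=cv2.contourArea)[:,0]
P=np.array([plane(d,u,v,.025) for u,v in c])*1000
a=np.radians(87.85);R=np.array([[np.cos(a),-np.sin(a)],[np.sin(a),np.cos(a)]]); Q=(P-[484.5,166.7])@R
for lo,hi in((-90,-70),(-65,-45),(-30,-10),(10,30)):
    k=(Q[:,1]>lo)&(Q[:,1]<hi); print("x edges",np.round([Q[k,0].min(),Q[k,0].max()],1) if k.any() else 0)
k=(abs(Q[:,0])<55)&(Q[:,1]<-80); print(np.median(Q[k,1]))
E
```

```text
t 26.55 pos [438.1 138.3 153.4] yaw_y -93.2 tilt [-0.001 -0.001] F [ 0.5  0.  -1.7] w 0.0593 g 24.9 q [ 0.23  0.17  1.85 -0.    1.12  1.85]
jar ((284.4191589355469, 296.81939697265625), (103.13468933105469, 151.16184997558594), 92.48870086669922) [444.55661918 136.01552879]
small px 272 84
((275.0001525878906, 90.95094299316406), (86.31822204589844, 90.70225524902344), 176.1237335205078) [525.76381442 136.38498559]
x edges [-69.   68.8]
x edges [-68.9  68.8]
x edges [-68.7  68.7]
x edges [-69.1  68.7]
-99.65895202753968
```

send_rows(plan=[0,0,0,-0.02,0.16,-0.4,-1,0,0,0,0,0,-1,-1,0,0,0,0,0,-1,-1,0,0,0,0,0,-0.7,-1,0,0,0,0,0,-0.3,-1,0,0,0,0,0,-0.2,-1,0,0,0,0,0,0,-1])

```text
clock: 27.18
position: [0.4357, 0.1459, 0.0637]
ee_rot: [[0.999, -0.053, -0.001], [-0.053, -0.999, -0.0], [-0.001, 0.0, -1.0]]
wrist_force: [-0.5, -0.4, -1.9]
gripper_width: 0.0589
grasp_force: 24.9
```

send_rows(plan=[0,0,0,0,0,-0.1,-1,0,0,0,0,0,0,-1,0,0,0,0,0,0,-1])

```text
clock: 27.43
position: [0.4366, 0.1455, 0.0625]
ee_rot: [[0.999, -0.054, 0.001], [-0.054, -0.999, 0.0], [0.001, -0.0, -1.0]]
wrist_force: [-0.1, 0.2, -2.5]
gripper_width: 0.0588
grasp_force: 24.9
```

send_rows(plan=[0,0,0,0.02,-0.05,0,-1,0,0,0,0,-0.05,0,-1,0,0,0,0,0,-0.06,-1,0,0,0,0,0,-0.06,-1,0,0,0,0,0,0,-1,0,0,0,0,0,0,-1])

```text
clock: 27.93
position: [0.4368, 0.1428, 0.0588]
ee_rot: [[0.999, -0.054, -0.0], [-0.054, -0.999, -0.0], [-0.0, 0.0, -1.0]]
wrist_force: [-0.7, -0.3, -2.6]
gripper_width: 0.0598
grasp_force: 24.9
```

```bash
python3 - <<'E'
from rig import env
from h import *
state(env.observe())
E
```

```text
t 27.93 pos [436.8 142.8  58.8] yaw_y -93.1 tilt [-0. -0.] F [-0.7 -0.3 -2.6] w 0.0598 g 24.9 q [0.24 0.32 1.92 0.   0.9  1.86]
```

send_rows(plan=[0,0,0,0,0,-0.04,-1,0,0,0,0,0,-0.04,-1,0,0,0,0,0,0,-1])

```text
clock: 28.18
position: [0.437, 0.143, 0.0578]
ee_rot: [[0.999, -0.054, 0.0], [-0.054, -0.999, 0.0], [0.0, -0.0, -1.0]]
wrist_force: [-6.2, -1.5, 14.4]
gripper_width: 0.0593
grasp_force: 25.1
```

send_rows(plan=[0,0,0,0,0,0.03,-1,0,0,0,0,0,0,0.75,0,0,0,0,0,0,0.75,0,0,0,0,0,0,0.75,0,0,0,0,0,0.4,0.75,0,0,0,0,0,1,0.75,0,0,0,0,0,1,0.75,0,0,0,0,0,1,0.75])

```text
clock: 28.85
position: [0.4366, 0.1428, 0.1444]
ee_rot: [[0.999, -0.054, -0.0], [-0.054, -0.999, -0.0], [-0.0, 0.0, -1.0]]
wrist_force: [0.6, 0.5, 0.8]
gripper_width: 0.082
grasp_force: 0.0
```

send_rows(plan=[0,0,0,0,-0.3,1,0.5,0,0,0,0.12,-0.9,1,0.5,0,0,0,0.12,-1,0.6,0.5,0,0,0,0.12,-1,0,0.5,0,0,0,0.12,-1,0,0.5,0,0,0,0.12,-1,0,0.5,0,0,0,0.12,-1,0,0.5,0,0,0,0.12,-1,0,0.5])

```text
clock: 29.52
position: [0.4577, -0.0384, 0.2085]
ee_rot: [[0.999, -0.054, 0.001], [-0.054, -0.999, -0.0], [0.001, 0.0, -1.0]]
wrist_force: [0.2, 0.5, -0.3]
gripper_width: 0.0708
grasp_force: 0.0
```

send_rows(plan=[0,0,0,0.12,-1,0,0.5,0,0,0,0.12,-1,0,0.5,0,0,0,0.12,-1,0,0.5,0,0,0,0.12,-1,0,0.5,0,0,0,0.12,-1,0,0.5,0,0,0,0.12,-1,0,0.5,0,0,0,0.12,-1,0,0.5,0,0,0,0.12,-1,0,0.5])

```text
clock: 30.18
position: [0.4817, -0.2384, 0.2085]
ee_rot: [[0.999, -0.054, 0.0], [-0.054, -0.999, -0.0], [0.0, 0.0, -1.0]]
wrist_force: [0.1, -0.4, -0.7]
gripper_width: 0.0704
grasp_force: 0.0
```

send_rows(plan=[0,0,0,0.12,-1,0,0.5,0,0,0,0.12,-1,0,0.5,0,0,0,0.12,-1,0,0.5,0,0,0,0.12,-1,0,0.5,0,0,0,0.12,-0.4,0,0.5,0,0,0,0,0,0,0.5,0,0,0,0,0,0,0.5,0,0,0,0,0,0,0.5])

```text
clock: 30.85
position: [0.4967, -0.3463, 0.208]
ee_rot: [[0.999, -0.053, -0.0], [-0.053, -0.999, 0.0], [-0.0, -0.0, -1.0]]
wrist_force: [-0.5, 0.6, -0.8]
gripper_width: 0.0705
grasp_force: 0.0
```

```bash
python3 - <<'E'
from rig import env
from h import *
state(env.observe()); d=snap(env,"wrist","w17"); H,S,V=masks(d["img"])
u,v=map(int,proj(d,[.499,-.346,.01])); print(u,v)
for r in range(v-70,v+75,12):
    c=np.where(S[r,u-60:u+60]<70)[0]+u-60
    print(r,c.tolist()[:4],c.tolist()[-4:],len(c))
E
```

```text
t 30.85 pos [ 496.7 -346.3  208. ] yaw_y -93.0 tilt [-0.  0.] F [-0.5  0.6 -0.8] w 0.0705 g 0.0 q [-0.67  0.44  1.37  0.    1.34  0.95]
280 182
112 [262, 263, 264, 287] [264, 287, 288, 289] 6
124 [289, 290, 291] [289, 290, 291] 3
136 [261, 262, 263, 264] [264, 290, 291, 292] 7
148 [262, 263] [262, 263] 2
160 [262, 263, 264, 293] [264, 293, 294, 295] 6
172 [262, 263, 264, 294] [264, 294, 295, 296] 6
184 [262, 263, 264, 265] [265, 295, 296, 297] 7
196 [264, 265, 266, 294] [294, 295, 296, 297] 7
208 [266, 267, 268, 293] [293, 294, 295, 296] 7
220 [268, 269, 270, 293] [270, 293, 294, 295] 6
232 [270, 271, 272, 273] [292, 293, 294, 295] 8
244 [273, 274, 275, 291] [291, 292, 293, 294] 7
256 [279, 280, 281, 282] [285, 286, 287, 288] 10
```

```bash
python3 - <<'E'
from h import *
d=np.load("w17.npz"); H,S,V=masks(d["img"])
M=[]
for r in range(90,270,3):
    c=np.where(S[r,215:345]<70)[0]+215
    if len(c)>3 and c[-1]-c[0]>4:
        a,b=plane(d,c[0],r,.02)*1000,plane(d,c[-1],r,.02)*1000; M.append([*(a+b)/2,np.linalg.norm(a-b)]); 
M=np.array(M); print(np.round(M[::4],1).tolist()); 
k=M[:,2]>12; f=np.polyfit(M[k,0],M[k,1],1); print("dir",np.degrees(np.arctan2(-f[0],-1))%360,"res",(M[k,1]-np.polyval(f,M[k,0])).std(),"ends",M[0],M[-1])
print("mid",(M[0,0]+M[-1,0])/2,np.polyval(f,(M[0,0]+M[-1,0])/2))
rows=np.where((S[60:300,215:345]<70).any(1))[0]+60; print(rows.min(),rows.max())
E
```

```text
[[578.3, -345.6, 22.6], [567.3, -345.5, 25.6], [547.7, -345.3, 29.9], [536.2, -345.1, 29.2], [515.5, -345.9, 33.6], [502.1, -369.2, 81.8], [489.8, -369.2, 81.6], [476.4, -384.5, 50.8], [464.3, -370.4, 79.0], [451.2, -371.5, 76.7], [437.8, -372.1, 75.4], [424.2, -373.7, 71.9], [412.1, -340.8, 137.7]]
dir 190.47323321772527 res 9.686611738396948 ends [ 578.27262439 -345.62280857   22.56733796] [ 408.57254628 -340.5857888   138.05648783]
mid 493.4225853382104 -359.94507344351945
100 299
```

```bash
python3 - <<'E'
from h import *
d=np.load("w17.npz"); H,S,V=masks(d["img"])
M=[]
for r in range(94,270,2):
    c=np.where(S[r,255:303]<70)[0]+255
    if len(c)>3 and c[-1]-c[0]>4:
        a,b=plane(d,c[0],r,.02)*1000,plane(d,c[-1],r,.02)*1000; M.append([*(a+b)/2,np.linalg.norm(a-b)]); 
M=np.array(M); print(np.round(M[::4],1).tolist()); 
k=M[:,2]>12; f=np.polyfit(M[k,0],M[k,1],1); r=M[:,1]-np.polyval(f,M[:,0]); k&=abs(r)<2; f=np.polyfit(M[k,0],M[k,1],1)
print("dir",np.degrees(np.arctan2(-f[0],-1))%360,"res",(M[k,1]-np.polyval(f,M[k,0])).std(),"ends",M[0],M[-1])
xm=(M[0,0]+M[-1,0])/2; print("mid",xm,np.polyval(f,xm))
E
```

```text
[[578.3, -345.6, 22.6], [571.0, -345.7, 25.5], [556.1, -346.3, 26.8], [548.6, -345.3, 29.9], [541.0, -345.4, 31.0], [523.4, -345.9, 32.4], [515.5, -345.9, 33.6], [507.4, -346.0, 34.8], [499.3, -345.5, 35.0], [491.0, -345.6, 34.2], [482.7, -346.2, 32.4], [469.9, -346.0, 29.7], [461.3, -345.5, 27.8], [448.2, -345.9, 26.0], [439.2, -345.9, 23.0], [430.2, -346.0, 20.0], [421.1, -345.5, 9.5]]
dir 180.16314187694744 res 0.25476373937251684 ends [ 578.27262439 -345.62280857   22.56733796] [ 416.45223702 -345.80968673    6.38384292]
mid 497.36243070456817 -345.7298305854367
```

send_rows(plan=[0,0,0.32,0.05,0.02,-1,0.5,0,0,0.32,0.05,0,-1,0.5,0,0,0,0,0,-1,0.5,0,0,0,0,0,-1,0.5,0,0,0,0,0,-1,0.5,0,0,0,0,0,-1,0.4,0,0,0,0,0,-0.6,0.3,0,0,0,0,0,-0.4,0.2], squeeze=20)

```text
clock: 31.57
position: [0.4989, -0.3453, 0.0312]
ee_rot: [[1.0, 0.003, -0.002], [0.003, -1.0, 0.001], [-0.002, -0.001, -1.0]]
wrist_force: [0.2, 0.4, 0.7]
gripper_width: 0.0584
grasp_force: 0.0
```

send_rows(plan=[0,0,0,0,0,-0.16,0.2,0,0,0,0,0,0,0.1,0,0,0,0,0,0,-1,0,0,0,0,0,0,-1,0,0,0,0,0,0,-1,0,0,0,0,0,0,-1,0,0,0,0,0,0,-1])

```text
clock: 32.15
position: [0.4997, -0.3469, 0.0296]
ee_rot: [[1.0, 0.002, 0.001], [0.002, -1.0, -0.001], [0.001, 0.001, -1.0]]
wrist_force: [-0.3, 1.0, 6.5]
gripper_width: 0.0333
grasp_force: 20.0
```

```bash
python3 - <<'E'
from rig import env
from h import *
state(env.observe())
E
```

```text
t 32.15 pos [ 499.7 -346.9   29.6] yaw_y -89.9 tilt [ 0.001 -0.001] F [-0.3  1.   6.5] w 0.0333 g 20.0 q [-0.67  0.64  1.51  0.    0.99  0.9 ]
```

send_rows(plan=[0,0,0,0,0,0.3,-1,0,0,0,0,0,1,-1,0,0,0,0,0,1,-1,0,0,0,0,0,1,-1,0,0,0,0,0,1,-1,0,0,0,0,0,1,-1,0,0,0,0,0,0.7,-1,0,0,0,0,0,0,-1])

```text
clock: 32.82
position: [0.5002, -0.3474, 0.1831]
ee_rot: [[1.0, 0.002, 0.005], [0.002, -1.0, -0.004], [0.005, 0.004, -1.0]]
wrist_force: [-0.4, -0.7, -0.0]
gripper_width: 0.0334
grasp_force: 20.0
```

send_rows(plan=[0,0,-0.02,-0.02,0.6,0,-1,0,0,-0.02,-0.02,1,0,-1,0,0,-0.02,-0.02,1,0,-1,0,0,-0.02,-0.02,1,0,-1,0,0,-0.02,-0.02,1,0,-1,0,0,-0.02,-0.02,1,0,-1,0,0,-0.02,-0.02,1,0,-1,0,0,-0.02,-0.02,1,0,-1])

```text
clock: 33.48
position: [0.4947, -0.1553, 0.1778]
ee_rot: [[1.0, -0.012, -0.001], [-0.012, -1.0, 0.0], [-0.001, -0.0, -1.0]]
wrist_force: [0.3, -0.2, -0.5]
gripper_width: 0.0333
grasp_force: 20.0
```

send_rows(plan=[0,0,-0.02,-0.02,1,0,-1,0,0,-0.02,-0.02,1,0,-1,0,0,-0.02,-0.02,1,0,-1,0,0,-0.02,-0.02,1,0,-1,0,0,-0.02,-0.02,1,0,-1,0,0,-0.02,-0.02,1,0,-1,0,0,-0.02,-0.02,1,0,-1,0,0,-0.02,-0.02,1,0,-1])

```text
clock: 34.15
position: [0.4906, 0.0445, 0.1778]
ee_rot: [[1.0, -0.026, -0.001], [-0.026, -1.0, -0.0], [-0.001, 0.0, -1.0]]
wrist_force: [0.1, -1.0, -0.3]
gripper_width: 0.0332
grasp_force: 20.0
```

send_rows(plan=[0,0,-0.02,-0.04,1,0,-1,0,0,-0.02,-0.04,1,0,-1,0,0,-0.02,-0.04,1,0,-1,0,0,-0.02,-0.04,1,0,-1,0,0,-0.02,-0.04,1,0,-1,0,0,-0.02,-0.04,0.8,0,-1,0,0,0,0,0.6,0,-1,0,0,0,0,0,0,-1])

```text
clock: 34.82
position: [0.4846, 0.2053, 0.1777]
ee_rot: [[0.999, -0.034, -0.001], [-0.034, -0.999, -0.0], [-0.001, 0.0, -1.0]]
wrist_force: [-0.0, 0.6, -1.0]
gripper_width: 0.0333
grasp_force: 20.0
```

send_rows(plan=[0,0,0,0,0,-0.5,-1,0,0,0,0,0,-1,-1,0,0,0,0,0,-1,-1,0,0,0,0,0,-0.5,-1,0,0,0,0,0,0,-1,0,0,0,0,0,0,-1,0,0,0,0,0,0,-1])

```text
clock: 35.4
position: [0.4857, 0.2031, 0.1046]
ee_rot: [[0.999, -0.037, 0.001], [-0.037, -0.999, 0.0], [0.001, -0.0, -1.0]]
wrist_force: [-0.2, 0.7, -0.0]
gripper_width: 0.0329
grasp_force: 20.0
```

```bash
python3 - <<'E'
from rig import env
from h import *
s=env.observe(); state(s); d=snap(env,"wrist","w18"); H,S,V=masks(d["img"])
foam=(H>95)&(H<125)&(S>30); mm=cl(win(foam,0,560,0,300),5)
cs,_=cv2.findContours(mm,cv2.RETR_EXTERNAL,cv2.CHAIN_APPROX_NONE); c=max(cs,key=cv2.contourArea)[:,0]; print(cv2.boundingRect(c))
P=np.array([plane(d,u,v,.025) for u,v in c])*1000
a=np.radians(87.85);R=np.array([[np.cos(a),-np.sin(a)],[np.sin(a),np.cos(a)]]); Q=(P-[484.5,166.7])@R
for lo,hi in((-90,-70),(-65,-45),(-30,-10),(10,30)):
    k=(Q[:,1]>lo)&(Q[:,1]<hi); print("x edges",np.round([Q[k,0].min(),Q[k,0].max()],1) if k.any() else 0)
k=(abs(Q[:,0])<55)&(Q[:,1]<-80); print(np.median(Q[k,1]))
E
```

```text
t 35.40 pos [485.7 203.1 104.6] yaw_y -92.1 tilt [0.001 0.   ] F [-0.2  0.7 -0. ] w 0.0329 g 20.0 q [ 0.33  0.38  1.71 -0.    1.05  1.93]
(230, 71, 217, 229)
x edges [-69.1  68.8]
x edges [-69.   68.8]
x edges [-13.4  68.9]
x edges [-69.   68.4]
-100.00154039247471
```

View pics/w18.png

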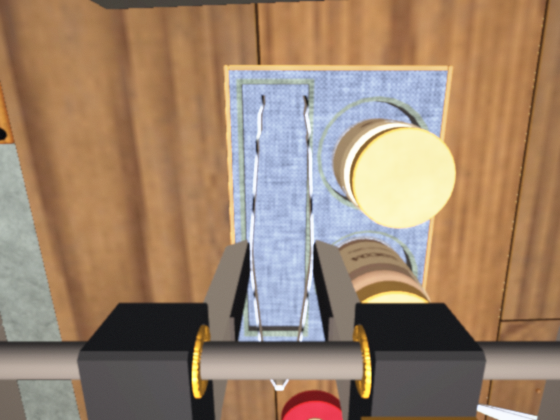

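Both jars stand upright in their wells. The held tongs have tips at (262,98) and (306,98) over their slot, whose edges are at columns ~245 and 311. I'll check the offset numerically.

```bash
python3 - <<'E'
from h import *
d=np.load("w18.npz"); H,S,V=masks(d["img"])
a=np.radians(87.85);R=np.array([[np.cos(a),-np.sin(a)],[np.sin(a),np.cos(a)]])
C=lambda u,v,z:np.round((plane(d,u,v,z)*1000-[484.5,166.7])@R,1)
g=S
for r in(120,150,180,205,235):
    c=np.where((S[r,244:322]<45)&(V[r,244:322]>150))[0]+244; print(r,c[:3],c[-3:],(C(c[0],r,.095)+C(c[-1],r,.095))/2,"width",(C(c[-1],r,.095)-C(c[0],r,.095))[0]) if len(c) else 0
print("tips",C(262,97,.095),C(306,97,.095),"at z 90",C(262,97,.09))
for x in(18,62): print("slot edge px",proj(d,[*(R@[x,-60]+[484.5,166.7])/1000,.022]),proj(d,[*(R@[x,-92.5]+[484.5,166.7])/1000,.022]))
E
```

```text
120 [257 258 259] [311 312 313] [ 34.  -72.8] width -26.200000000000003
150 [259 307 308] [319 320 321] [ 31.55 -58.8 ] width -29.7
180 [244 253 254] [310 311 312] [ 37.3 -44.2] width -33.2
205 [244 245 255] [306 307 308] [ 38.3  -31.45] width -31.999999999999996
235 [244 245 249] [312 313 314] [ 36.8 -15.5] width -35.800000000000004
tips [ 44.6 -83.1] [ 24.4 -83.1] at z 90 [ 44.8 -83.1]
slot edge px (np.float64(307.5322550534193), np.float64(134.59058006223165)) (np.float64(308.58261247806774), np.float64(83.70238086555949))
slot edge px (np.float64(242.18786982066405), np.float64(134.53686951613057)) (np.float64(240.74078337295978), np.float64(83.64502598430731))
```

send_rows(plan=[0,0,0.1,0.06,0.17,-0.2,-1,0,0,0,0,0,-0.6,-1,0,0,0,0,0,-0.6,-1,0,0,0,0,0,-0.4,-1,0,0,0,0,0,-0.3,-1,0,0,0,0,0,0,-1,0,0,0,0,0,0,-1])

```text
clock: 36.03
position: [0.487, 0.2077, 0.0514]
ee_rot: [[1.0, -0.027, 0.0], [-0.027, -1.0, -0.0], [0.0, 0.0, -1.0]]
wrist_force: [-0.0, 1.0, -1.5]
gripper_width: 0.0334
grasp_force: 20.0
```

```bash
python3 - <<'E'
from rig import env
from h import *
s=env.observe(); state(s); d=snap(env,"wrist","w19"); H,S,V=masks(d["img"])
a=np.radians(87.85);R=np.array([[np.cos(a),-np.sin(a)],[np.sin(a),np.cos(a)]])
C=lambda u,v,z:np.round((plane(d,u,v,z)*1000-[484.5,166.7])@R,1)
for r in range(100,240,15):
    c=np.where((S[r,225:345]<45)&(V[r,225:345]>150))[0]+225
    if len(c): print(r,c.tolist(),C(c[0],r,.04),C(c[-1],r,.04))
E
```

```text
t 36.03 pos [487.  207.7  51.4] yaw_y -91.6 tilt [ 0. -0.] F [-0.   1.  -1.5] w 0.0334 g 20.0 q [ 0.33  0.46  1.73 -0.    0.94  1.93]
100 [226, 234, 235, 236, 237, 238, 239, 265, 303, 328, 329, 330, 331, 332, 333] [ 66.8 -82.5] [ 17. -83.]
115 [226, 234, 235, 236, 237, 238, 239, 240, 241, 257, 258, 259, 260, 261, 262, 303, 304, 305, 306, 307, 308, 327, 328, 329, 330, 331, 332] [ 67.  -75.8] [ 17.2 -76.3]
130 [227, 235, 236, 237, 238, 239, 240, 241, 257, 258, 259, 260, 261, 306, 307, 308, 309, 310, 326, 327, 328, 329, 330, 331, 332] [ 66.8 -68.8] [ 16.8 -69.3]
145 [227, 236, 237, 238, 239, 240, 259, 325, 326, 327, 328, 329, 330, 331, 343, 344] [ 67.  -61.7] [ 10.7 -62.3]
160 [228, 236, 237, 238, 239, 240, 241, 255, 256, 257, 258, 307, 308, 309, 310, 311, 312, 325, 326, 327, 328, 329, 330, 338, 339, 340, 341, 342] [ 66.7 -54.5] [ 11.3 -55.1]
175 [228, 236, 237, 238, 239, 240, 241, 242, 253, 254, 255, 256, 257, 308, 309, 310, 311, 312, 324, 325, 326, 327, 328, 329, 336, 337, 338, 339, 340] [ 67.  -47.1] [ 11.8 -47.6]
190 [228, 229, 237, 238, 239, 240, 241, 242, 252, 253, 254, 255, 256, 308, 309, 310, 311, 312, 323, 324, 325, 326, 327, 328, 337, 338, 339, 340, 341, 342] [ 67.2 -39.5] [ 10.4 -40.1]
205 [229, 237, 238, 239, 240, 241, 242, 255, 309, 323, 324, 325, 326, 327, 328, 342, 343, 344] [ 66.9 -31.7] [  9.  -32.3]
220 [229, 230, 234, 235, 237, 238, 239, 240, 241, 242, 243, 251, 252, 253, 254, 309, 310, 311, 312, 313, 322, 323, 324, 325, 326, 327] [ 67.2 -23.8] [ 17.2 -24.3]
235 [230, 238, 239, 240, 241, 242, 243, 250, 251, 252, 253, 309, 310, 311, 312, 313, 314, 322, 323, 324, 325, 326] [ 66.9 -15.6] [ 17.3 -16.1]
```

The tongs are centred: at row 190 they span 252–312 between chamfers ending at 242 and 323. Lowering now.

send_rows(plan=[0,0,0,0,0,-0.12,-1,0,0,0,0,0,-0.08,-1,0,0,0,0,0,0,-1])

```text
clock: 36.33
position: [0.4868, 0.2076, 0.0461]
ee_rot: [[1.0, -0.028, 0.0], [-0.028, -1.0, 0.0], [0.0, -0.0, -1.0]]
wrist_force: [0.4, 0.1, -1.2]
gripper_width: 0.0333
grasp_force: 20.0
```

send_rows(plan=[0,0,0,0,0,-0.05,-1,0,0,0,0,0,0,-1])

```text
clock: 36.5
position: [0.4868, 0.2076, 0.0449]
ee_rot: [[1.0, -0.027, -0.0], [-0.027, -1.0, -0.0], [-0.0, 0.0, -1.0]]
wrist_force: [0.4, 0.3, -0.4]
gripper_width: 0.033
grasp_force: 20.0
```

send_rows(plan=[0,0,0,0,0,-0.03,-1,0,0,0,0,0,0,-1,0,0,0,0,0,0,0,0,0,0,0,0,0,0,0,0,0,0,0,0.2,0,0,0,0,0,0,1,0,0,0,0,0,0,1,0,0,0,0,0,0,1,0])

```text
clock: 37.17
position: [0.4866, 0.2075, 0.1254]
ee_rot: [[1.0, -0.027, -0.0], [-0.027, -1.0, -0.0], [-0.0, 0.0, -1.0]]
wrist_force: [0.2, 0.1, 0.6]
gripper_width: 0.0469
grasp_force: 0.0
```

send_rows(plan=[0,0,0,-0.3,-0.4,1,0,0,0,0,-0.3,-1,1,0,0,0,0,-0.3,-1,1,0,0,0,0,-0.2,-1,1,0,0,0,0,0,-1,0.5,0,0,0,0,0,-1,0,0,0,0,0,0,-1,0,0,0,0,0,0,-1,0,0])

```text
clock: 37.83
position: [0.4591, 0.0215, 0.2374]
ee_rot: [[1.0, -0.027, 0.001], [-0.027, -1.0, -0.0], [0.001, -0.0, -1.0]]
wrist_force: [0.3, -0.1, -0.6]
gripper_width: 0.0472
grasp_force: 0.0
```

send_rows(plan=[0,0,0,0,-0.6,0,0,0,0,0,0,0,0,0,0,0,0,0,0,0,0])

```text
clock: 38.08
position: [0.4593, 0.0074, 0.237]
ee_rot: [[1.0, -0.029, 0.0], [-0.029, -1.0, 0.0], [0.0, -0.0, -1.0]]
wrist_force: [-0.0, -0.0, -0.0]
gripper_width: 0.0471
grasp_force: 0.0
```

```bash
python3 - <<'E'
from rig import env
from h import *
s=env.observe(); state(s); d=snap(env,"wrist","w20"); H,S,V=masks(d["img"])
yel=(H>18)&(H<35)&(V>180)&(S>45)
def car(c,a):
    a=np.radians(a);R=np.array([[np.cos(a),-np.sin(a)],[np.sin(a),np.cos(a)]]); return c,R
co=car(np.array([484.5,166.7]),87.85); br=car(np.array([474.7,-174]),86.9)
def P(k,x,y,z): c,R=k; return proj(d,[*(R@[x,y]+c)/1000,z])
def C(k,u,v,z): c,R=k; return np.round((plane(d,u,v,z)*1000-c)@R,1)
for n,y,z in(("small",-46,.083),("large",46,.093)):
    u,v=map(int,P(co,-27,y,z)); e=blob(cl(win(yel,max(u-40,0),u+40,max(v-40,0),v+40),3)); print(n,(u,v),e,C(co,*e[0],z))
u,v=map(int,P(br,38.5,-69,.03)); e=rect(d,cl(win(yel,u-40,u+40,v-25,v+25)),.025); print("hammer head",(u,v),e,((e[:2]-br[0])@br[1]))
print("lips",[np.round(P(br,38.5+q,y,.026)) for q in(-6,6) for y in(9,43)],"handle end",P(br,38.5,80,.03))
for y in(20,26,34,60,70,78):
    u,v=map(int,P(br,38.5,y,.027)); print(y,u,H[v,u-16:u+17:2].tolist(),V[v,u-16:u+17:2].tolist())
E
```

```text
t 38.08 pos [459.3   7.4 237. ] yaw_y -91.7 tilt [0. 0.] F [-0. -0. -0.] w 0.0471 g 0.0 q [-0.06  0.08  1.74  0.    1.31  1.54]
small (126, 120) ((130.424072265625, 123.80105590820312), (61.629371643066406, 67.5871810913086), 133.39508056640625) [-30.4 -42.9]
large (132, 225) ((133.4169921875, 224.85400390625), (58.175689697265625, 65.3732681274414), 121.95562744140625) [-27.7  45.7]
hammer head (426, 92) [ 546.  -139.7   19.    55.7   88.3] [ 38.10562716 -69.34076131]
lips [array([421., 170.]), array([417., 201.]), array([409., 170.]), array([406., 201.])] handle end (np.float64(408.24850048129775), np.float64(234.4085576079242))
20 414 [110, 110, 107, 110, 178, 16, 17, 15, 14, 16, 15, 146, 45, 107, 109, 109, 109] [222, 219, 202, 207, 165, 200, 205, 201, 205, 197, 189, 143, 170, 197, 207, 213, 228]
26 413 [111, 110, 108, 110, 110, 15, 16, 15, 14, 15, 15, 9, 43, 106, 110, 109, 110] [204, 207, 198, 207, 175, 190, 200, 195, 199, 198, 188, 148, 163, 196, 207, 212, 228]
34 412 [110, 110, 108, 109, 111, 15, 16, 14, 13, 14, 16, 14, 37, 107, 110, 109, 111] [215, 220, 206, 206, 175, 177, 182, 175, 181, 188, 190, 152, 164, 196, 207, 212, 219]
60 409 [108, 110, 111, 1, 13, 16, 17, 15, 14, 14, 15, 16, 158, 4, 60, 106, 110] [208, 211, 204, 118, 170, 199, 201, 201, 203, 207, 197, 195, 120, 63, 117, 196, 212]
70 408 [109, 110, 111, 120, 13, 15, 16, 15, 14, 14, 15, 14, 129, 19, 64, 107, 110] [202, 204, 202, 149, 145, 185, 194, 194, 196, 195, 195, 190, 133, 66, 130, 212, 215]
78 407 [109, 110, 110, 110, 124, 11, 16, 15, 15, 15, 15, 3, 113, 15, 65, 106, 110] [220, 209, 205, 217, 182, 188, 196, 196, 204, 202, 193, 173, 136, 66, 119, 201, 216]
```

```bash
python3 - <<'E'
from h import *
d=np.load("w20.npz"); H,S,V=masks(d["img"]); c0=np.array([484.5,166.7]); a=np.radians(87.85);R=np.array([[np.cos(a),-np.sin(a)],[np.sin(a),np.cos(a)]])
for y in(-80,-60,-40,-20,0,20,40,60,80):
    X=np.linspace(14,66,105); pr=[tuple(map(int,np.round(proj(d,[*(R@[x,y]+c0)/1000,.034])))) for x in X]
    s=np.array([V[v,u] if S[v,u]<45 and V[v,u]>170 else 0 for u,v in pr]); print(y,np.round(X[s>0],0).astype(int).tolist()[::2])
# bar in its slot
b0=np.array([474.7,-174]); a=np.radians(86.9);R=np.array([[np.cos(a),-np.sin(a)],[np.sin(a),np.cos(a)]])
for y in(-75,70):
    X=np.linspace(-78,0,157); pr=[tuple(map(int,np.round(proj(d,[*(R@[x,y]+b0)/1000,.0305])))) for x in X]
    k=X[np.array([V[v,u]<120 and not 95<H[v,u]<125 for u,v in pr])]; print("bar",y,k.min(),k.max())
E
```

```text
-80 [38, 50, 56, 58, 58, 60, 64]
-60 [14, 15, 24, 25, 60]
-40 [23, 24, 52, 53, 57, 58, 59, 64]
-20 [22, 22, 46, 52, 54, 54, 56, 56, 58, 58, 63]
0 [14, 20, 21, 22, 54, 54, 56, 56, 58, 58, 60, 64]
20 [16, 44, 56, 58, 58, 60]
40 [25, 42, 58, 58, 63]
60 [32, 32, 34, 47, 48, 49, 62, 64]
80 [33, 34, 35, 40, 41, 56, 57, 58, 59, 60, 63, 64]
bar -75 -67.0 -2.5
bar 70 -66.5 -3.5
```

```bash
python3 -c "
from rig import env
print(env.close_job())"
```

```text
the job is handed in; nothing more can be done
None
```

I placed the bar, hammer, both jars and tongs in their cutouts, pressed the hammer's handle down at the clip, kept the jars upright throughout, and handed the job in at about 38 s; the hand-in returned no verdict.

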